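Nest three graded storage tubs after righting the toppled one

TASK

Put the three open white tubs away as one nest on the small tray: the middle-sized inside the large, the smallest inside the middle-sized, all upright and fully down, lowered in gently rather than dropped. The middle-sized tub has toppled over: first stand it upright by itself on the bench and let go of it, then take hold of it afresh and nest it. Leave the large tub standing where it is and do not disturb the other things on the bench.

Things in the scene. Friction and masses are not known exactly. Their poses are not given: they have to be found in the camera images.
- large_tub: Large tub: open white plastic cylinder, outer diameter 88 mm, height 90 mm, inside diameter 78 mm, thick insulated floor whose upper face is 28 mm above the underside. 0.4 kg. Stands upright on the tray. Origin at the centre of its underside, z up to the mouth.
- middle_tub: Middle tub: open white plastic cylinder, outer diameter 66 to 69 mm, length 84, inside diameter 59, floor 28 thick, about 0.15 kg; starts lying on its side. Origin on its axis, 42 mm from underside and from mouth, 33 above the bench while lying; x runs from underside to mouth. Fully down in the large tub its origin is 70 mm above that tub's origin, its rim 22 mm above the large rim.
- small_tub: Small tub: open white plastic cylinder, outer diameter 50 mm, height 78 mm, its floor 24 mm thick. About 0.09 kg. Stands upright on the bench. Origin at the centre of its underside, z up to the mouth. Fully down in the middle tub its underside is 14 mm below the middle tub's origin and its rim stands 22 mm proud of the middle tub's rim.
- tray: Small square aluminium tray, 140 x 140 x 12 mm high with a 3 mm floor, fixed to the bench; the large tub stands on it near its middle. Origin at the centre of its underside.
- lidded_tub_a: Bystander: filled white tub with a lid, 98 mm across, 98 mm tall, at the back. Origin at the centre of its underside.
- lidded_tub_b: Bystander: another filled lidded tub, 98 mm across, 98 mm tall, at the back. Origin at the centre of its underside.
- sauce_bottle: Bystander: amber bottle, 56 mm across, 150 mm tall, at the back. Origin at the centre of its underside.
- spoon: Bystander: steel spoon 190 mm long lying flat along its x axis between the places of the tubs. Origin on its underside.
- lid_stack: Bystander: low stack of round white lids, 60 mm across, 18 mm high, between the places of the tubs. Origin at the centre of its underside.
- tape_roll: Bystander: roll of tape lying flat, 68 mm across, 22 mm high, between the places of the tubs. Origin at the centre of its underside.
- middle_mouth (a point): Centre of the middle tub's mouth, on its axis, 42 mm from its origin.
Things that resemble listed ones, but are neither listed nor needed, are in the scene too. Leave any blue look-alike of the large_tub alone.

How it is judged:
On the way:
1. the middle-sized tub stands upright by itself on the bench, let go (angle between middle_tub's own x axis and vertical below 0.08 rad and height (world z) of middle_tub between 0.036 and 0.05 m and height (world z) of middle_mouth above 0.07 m and contact force between the fingers and middle_tub below 0.1 N and linear speed of middle_tub below 0.02 m/s and angular speed of middle_tub below 0.2 rad/s), for 0.2 s.
At the end, for the whole second after the job is handed in: Middle tub upright (0.12 rad) in the large one, within 9 mm of its centre and 6 mm of fully down; small tub upright (0.12 rad) in the middle one, within 18 mm of the large centre and 6 mm of fully down; large tub upright (0.08 rad), within 40 mm of its start; all at rest (horizontal distance between middle_tub and large_tub below 0.009 m and z of middle_tub in the frame of large_tub between 0.064 and 0.076 m and angle between middle_tub's own x axis and vertical below 0.12 rad and horizontal distance between small_tub and large_tub below 0.018 m and x of small_tub in the frame of middle_tub between -0.02 and -0.008 m and angle between small_tub's own z axis and vertical below 0.12 rad and angle between large_tub's own z axis and vertical below 0.08 rad and distance of large_tub from where it was at the start of the episode below 0.04 m and linear speed of each of large_tub, middle_tub, small_tub below 0.02 m/s and angular speed of each of large_tub, middle_tub, small_tub below 0.2 rad/s and height (world z) of middle_mouth above 0.1 m); the robot touches nothing.
It fails at once if a bystander is moved by more than 30 mm (distance of any of lidded_tub_a, lidded_tub_b, sauce_bottle, spoon, lid_stack, tape_roll from where it was at the start of the episode above 0.03 m).
It fails at once if a tub is rammed into the one below (more than 60 N between them) (contact force between middle_tub and large_tub above 60 N or contact force between small_tub and middle_tub above 60 N).
It fails at once if the middle or small tub is dropped (moves freely faster than 0.6 m/s, a fall of about 18 mm) ((contact force between the fingers and middle_tub below 0.1 N and linear speed of middle_tub above 0.6 m/s) or (contact force between the fingers and small_tub below 0.1 N and linear speed of small_tub above 0.6 m/s)).
It fails at once if the large tub is tipped by more than 0.35 rad (angle between large_tub's own z axis and vertical above 0.35 rad).
It also fails if it takes over 72 s, if anything falls off the work surface, if the arm or the gripper's body presses on something with over 40 N, if the wrist force passes 120 N, or if a joint passes its speed limit or range.

ROBOT

A 7-joint arm with a two-finger parallel gripper is mounted at the origin on the work surface. World frame = base frame: x ahead of the robot, y to its left, z up, the work surface at z = 0. Lengths are in m, angles in rad, forces in N, time in s.
With the tool pointing down it reaches from about 0.425 to 0.925 m from the base axis. Payload 6.8 kg.
Tool frame: the origin (TCP) lies midway between the tips of the shut fingers; the grasp point (between the pads) lies 19 mm behind it (r.grip_depth is the distance from the TCP to the grasp point, in m); z points along the fingers, y is the line along which they close (so a half turn about z gives the same grasp; the last joint's range is limited). The gripper opens to 85 mm and grips with 20 to 120 N. Pads are 22 mm wide; open, the fingers measure 114 mm over their backs; the gripper's body (76 mm by 85 mm) begins 54 mm behind the grasp point. The pads swing forward as they close: fully open they stand 13 mm farther back than shut.
Start: joints at [-1.408, 0.477, 0.022, 1.555, -0.011, 1.109, -0.083], TCP at [0.181, 0.65, 0.231] pointing down, gripper open.
Joint ranges: [-2.96, 2.96], [-0.34, 2.1], [-1.41, 1.46], [0.24, 2.44], [-1.37, 4.51], [0.17, 1.92], [-2.96, 2.96]. Speed limits (rad/s): [2.39, 2.39, 3.14, 3.14, 3.14, 3.14, 3.14].

INTERFACE

Orientations are given as a rotation vector (axis times angle).
In Python, from bench import telemetry, grab_frame, calibration, order, silhouettes, r gives the robot as it stands.
- The arm moves only by the tool apply_moves, never from a script. Its argument "moves" is a list of rows, each a list of 7 numbers: the turn, a rotation vector about the tool's x, y, z scaled (see below), then the shift along the tool's x, y, z scaled (see below), then the opening, from -1 (shut) to 1 (fully open). A call has exactly 8 rows; each row shifts and turns the commanded pose from where the row before left it, along the tool's axes as they then stand; what a row does not reach is not made up. The controller multiplies each number of a shift by 1000 mm and each number of a turn by 6 degrees. A row lasts 1/12 s, in which the tool goes at most 41.7 mm and 7.16 degrees, less where a joint would pass 70% of its speed; a pose out of reach is approached as far as the arm can. A call with a number of a shift or a turn outside -1 to 1 is refused whole. A call with a gripper value outside its range is refused whole. The fingers move at their own pace and stop on an object; "grip_force" is the grip in N (left out, the last holds). Time passes only in rows, so rows that do not move let the fingers close, or fill a call up. It gives the time, the measured TCP pose, the force, the opening and the grip force at its end, in the units of the state.
- telemetry.get_obs(): the state, without advancing time (a new reading comes with each control period).
- grab_frame(name): name is "scene" or "top" or "wrist"; returns the picture (420x560x3 uint8, blue, green, red); there is no depth.
- calibration(name): a dict with "fx", "fy", "cx", "cy" (pixels), "world_from_camera" (4x4, takes a point from camera to world coordinates); the wrist camera has in their place "mount" (4x4, takes a point from camera to tool coordinates, whose origin is the TCP and whose axes are the flange's). Camera axes: x right, y down, z forward; pixel columns grow to the right and rows downward; lengths in m; the calibration is good to about 2 mm. A picture is of the moment at which its call begins: read the wrist's pose just before it. calibration takes no time and is no camera call.
- order.hand_in(): hands the job in; it is judged then, once.
Trained networks look in the newest picture that a camera, given by its name, has taken for a name from the list of things; names that differ only in an ending like _2 or _b are one class to them, and where a whole thing is asked for, a point or a joint stands for the part that bears it (a point fixed in the world has none). Each returns a list of dicts, best first, with "p" (0 to 1); they miss things now and then, are a little off and sometimes report something else, mostly with a low value. They report only what shows in the picture. A call takes as long as a camera call. They do not tell look-alikes from the thing itself.
- silhouettes(thing, camera): "mask" (420x560 bool, what is visible of it) and "extent" ([centre column, centre row, width, height] in pixels, round what is visible of it).
The state is a dict: "clock": time; "joints": joint angles; "qvel": joint speeds; "tau": joint torques, N m; "tcp_pos": TCP position; "orientation": TCP orientation; "contact_force": force on the tool from outside, world axes, zero at the start; "moment": the same for the moment, N m; "grip_width": finger opening in m; "gripper_force": force on a finger pad.
Only numpy, scipy, OpenCV 4.12 (cv2) and the standard library are available. Lean on these libraries where they do the work, as an engineer would, in place of code of your own. Each camera call takes 0.05 s, during which the arm holds its last target. There are 200 camera calls.

## Working session

There is one attempt and no reset: what is moved stays moved. The work goes in short steps, Python scripts to look and compute and a tool call to move; the robot and the scene stay as the last step left them, time stands still between calls to the robot, and variables do not carry over. Pictures are saved under pics/ and viewed, at most 13 in all, crops included, and the job is handed in when it is done.

Besides the shell and the picture viewer there is one more tool, called in YAML: its name, and indented under it one key for each argument. apply_moves: Moves the arm, as the interface text tells. Its arguments: {"type":"object","properties":{"moves":{"type":"array"},"grip_force":{"type":"number"}},"required":["moves"]}

```bash
mkdir -p pics; ls; python3 - <<'E'
from bench import telemetry, grab_frame, calibration, order, silhouettes, r
import cv2,numpy as np
for n in ("scene","top"):
    im=grab_frame(n); cv2.imwrite(f"pics/{n}0.png",im)
    c=calibration(n); print(n,c)
    for t in ("large_tub","middle_tub","small_tub","tray","spoon","lid_stack","tape_roll","lidded_tub_a","sauce_bottle"):
        print(t,[(round(d["p"],2),np.round(d["extent"]).tolist()) for d in silhouettes(t,n)])
print(telemetry.get_obs()); print(calibration("wrist"))
E
```

```text
pics
scene {'fx': 509.1731372239176, 'fy': 509.1731372239176, 'cx': 279.9288350032355, 'cy': 216.87361420957086, 'world_from_camera': array([[ 0.39757276,  0.69137461, -0.60327196,  1.31230181],
       [ 0.91754915, -0.3040585 ,  0.25622643, -0.29109837],
       [-0.00628152, -0.65540032, -0.75525556,  0.92962547],
       [ 0.        ,  0.        ,  0.        ,  1.        ]])}
large_tub [(0.94, [298.0, 236.0, 39.0, 56.0]), (0.69, [266.0, 185.0, 42.0, 52.0])]
middle_tub [(0.93, [378.0, 180.0, 36.0, 31.0])]
small_tub [(0.64, [137.0, 248.0, 36.0, 40.0]), (0.16, [379.0, 180.0, 35.0, 30.0])]
tray [(0.97, [270.0, 202.0, 76.0, 49.0]), (0.27, [208.0, 311.0, 48.0, 62.0])]
spoon [(0.89, [209.0, 224.0, 42.0, 56.0])]
lid_stack [(0.65, [309.0, 276.0, 31.0, 61.0]), (0.64, [306.0, 166.0, 24.0, 19.0])]
tape_roll [(0.6, [342.0, 222.0, 29.0, 28.0])]
lidded_tub_a [(0.82, [206.0, 310.0, 45.0, 60.0]), (0.76, [373.0, 248.0, 51.0, 61.0])]
sauce_bottle [(0.8, [308.0, 279.0, 25.0, 58.0])]
top {'fx': 477.30058491639863, 'fy': 477.30058491639863, 'cx': 282.4837219037353, 'cy': 211.94425672024818, 'world_from_c
[... 1197 characters left out ...]
ntation': array([-4.24041129e-01, -3.11284319e+00, -4.94791595e-05]), 'contact_force': array([-0.48787302,  0.2861566 , -0.40330044]), 'moment': array([ 0.00074244, -0.02832049, -0.02141656]), 'gripper_force': 0.0, 'grip_width': 0.08515433289848674}
{'fx': 317.8009509745359, 'fy': 317.8009509745359, 'cx': 277.896259844529, 'cy': 208.4505649690571, 'mount': array([[ 5.76452101e-04, -9.62616324e-01, -2.70868015e-01,
         6.90222822e-02],
       [ 9.99999642e-01,  3.87104781e-04,  7.52464308e-04,
         1.60336982e-04],
       [-6.19480122e-04, -2.70868352e-01,  9.62616202e-01,
        -1.41822253e-01],
       [ 0.00000000e+00,  0.00000000e+00,  0.00000000e+00,
         1.00000000e+00]])}
```

```bash
python3 - <<'E'
import cv2
a=cv2.imread("pics/top0.png")[100:320,120:460]; cv2.imwrite("pics/top0c.png",cv2.resize(a,(792,512),interpolation=cv2.INTER_CUBIC))
a=cv2.imread("pics/scene0.png")[130:350,90:440]; cv2.imwrite("pics/scene0c.png",cv2.resize(a,(795,500),interpolation=cv2.INTER_CUBIC))
E
```

```text
(no output)
```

View pics/top0c.png

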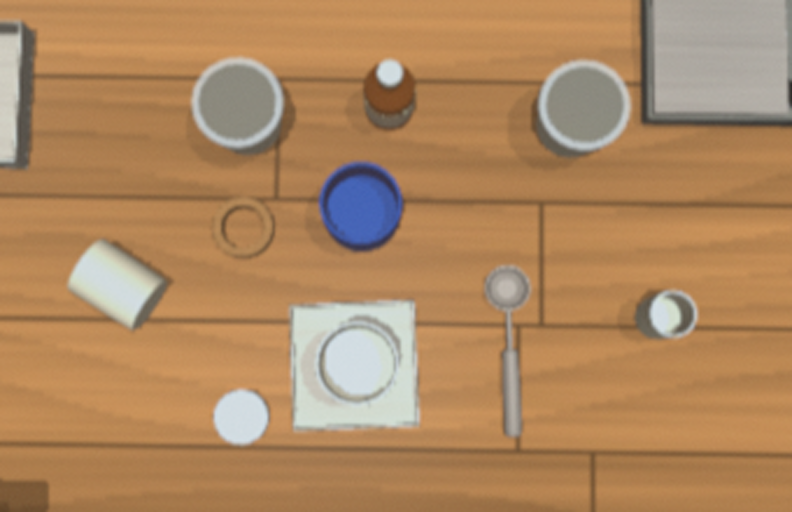

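View pics/scene0c.png

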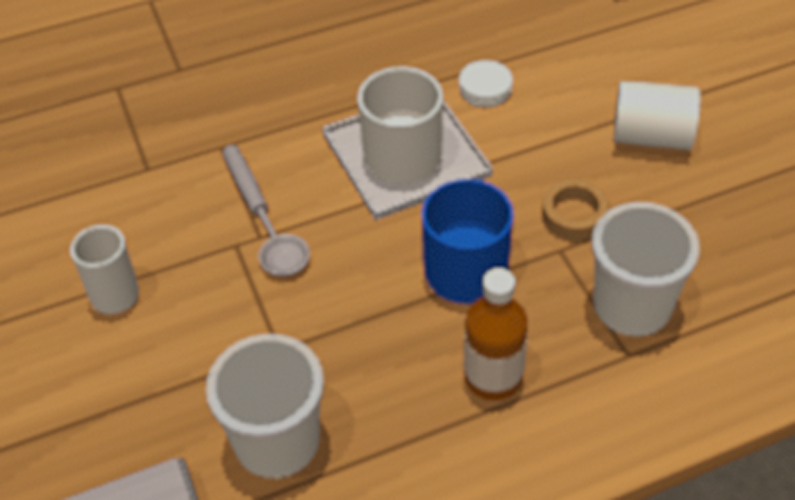

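Top view (full-image pixels): large could be the white tub on the tray (272,257) or the blue look-alike (274,187). I take the white one. The middle tub is the lying cylinder at (171,221), and the small tub is at (403,234). The lidded tubs and lids don't match. Next I locate them, then check up close with the wrist camera.

```bash
cat > h.py <<'E'
from bench import telemetry, grab_frame, calibration, order, silhouettes, r
import cv2,numpy as np
from scipy.spatial.transform import Rotation as R
def cam(n,o=None):
    c=calibration(n)
    if n!="wrist": T=c["world_from_camera"]
    else:
        W=np.eye(4);W[:3,:3]=R.from_rotvec(o["orientation"]).as_matrix();W[:3,3]=o["tcp_pos"];T=W@c["mount"]
    return c,T
def ray(c,T,uv,z):
    d=T[:3,:3]@np.array([(uv[0]-c["cx"])/c["fx"],(uv[1]-c["cy"])/c["fy"],1]); return T[:3,3]+d*(z-T[2,3])/d[2]
def proj(c,T,P):
    q=T[:3,:3].T@(np.asarray(P,float)-T[:3,3]); return np.array([c["fx"]*q[0]/q[2]+c["cx"],c["fy"]*q[1]/q[2]+c["cy"]])
def fitcyl(things,rad,ht,z0,p0):
    """upright cylinder xy fit to mask outlines: things=[(c,T,mask)] by bounding hull overlap"""
    from scipy.optimize import minimize
    t=np.linspace(0,2*np.pi,40)
    def cost(p):
        e=0
        for c,T,m in things:
            pts=np.array([proj(c,T,[p[0]+rad*np.cos(a),p[1]+rad*np.sin(a),z]) for a in t for z in (z0,z0+ht)])
            h=cv2.convexHull(pts.astype(np.float32)); 
            im=np.zeros((420*4,560*4),np.uint8); cv2.fillConvexPoly(im,(h*64).round().astype(np.int32),1,shift=4)
            im=cv2.resize(im.astype(np.float32),(560,420),interpolation=cv2.INTER_AREA)
            e+=np.abs(im-m).sum()/m.sum()
        return e
    s=minimize(cost,p0,method="Nelder-Mead",options=dict(initial_simplex=[p0,[p0[0]+.02,p0[1]],[p0[0],p0[1]+.02]],xatol=2e-4,fatol=1e-4)); return s.x,s.fun
E
python3 - <<'E'
from h import *
for n in ("top","scene"): grab_frame(n)
C={n:cam(n) for n in("top","scene")}
M={}
for n in C:
    for t in("middle_tub","large_tub","small_tub","tape_roll","lid_stack","spoon"): M[t,n]=silhouettes(t,n)
def pick(t,n,xy):
    return min(M[t,n],key=lambda d:np.hypot(*(np.array(d["extent"][:2])-xy)))["mask"]
m=pick("middle_tub","top",(171,221)).astype(np.uint8)
rr=cv2.minAreaRect(cv2.findNonZero(m)); b=cv2.boxPoints(rr)
print("mid",ray(*C["top"],rr[0],.04)); print(np.round([ray(*C["top"],q,.04) for q in b],3))
print("mid scene",ray(*C["scene"],M["middle_tub","scene"][0]["extent"][:2],.033))
for t,rad,ht,z0,a,b_ in(("large_tub",.044,.09,.003,(272,257),(266,185)),("small_tub",.025,.078,0,(403,234),(137,248)),("tape_roll",.034,.022,0,(227,195),(342,222)),("lid_stack",.03,.018,0,(225,280),(306,166))):
    th=[(*C["top"],pick(t,"top",a)),(*C["scene"],pick(t,"scene",b_))]
    p0=ray(*C["top"],a,ht/2)[:2]
    print(t,p0,fitcyl(th,rad,ht,z0,p0),[fitcyl([x],rad,ht,z0,p0) for x in th])
print("spoon",ray(*C["top"],M["spoon","top"][0]["extent"][:2],0))
E
```

```text
mid [0.58633894 0.28046802 0.04      ]
[[0.584 0.341 0.04 ]
 [0.643 0.305 0.04 ]
 [0.589 0.22  0.04 ]
 [0.53  0.256 0.04 ]]
mid scene [0.58126857 0.28839743 0.033     ]
large_tub [0.49938316 0.01817363] (array([0.50271485, 0.01578202]), np.float64(0.1491018331404686)) [(array([0.50252559, 0.01444968]), np.float64(0.040962065813528334)), (array([0.49938027, 0.01928087]), np.float64(0.06292622442653441))]
small_tub [ 0.56272948 -0.31394097] (array([ 0.55837579, -0.3158226 ]), np.float64(0.20201303878939458)) [(array([ 0.5589874 , -0.31702913]), np.float64(0.15872524752475248)), (array([ 0.55767724, -0.31590777]), np.float64(0.03476245654692932))]Traceback (most recent call last):
  File "<stdin>", line 14, in <module>
  File "<stdin>", line 8, in pick
ValueError: min() iterable argument is empty
```

apply_moves:
  moves:
    - [0,0,0,-0.04,-0.003,0,1]
    - [0,0,0,-0.04,-0.003,0,1]
    - [0,0,0,-0.04,-0.003,0,1]
    - [0,0,0,-0.04,-0.003,0,1]
    - [0,0,0,-0.04,-0.003,0,1]
    - [0,0,0,-0.04,-0.003,0,1]
    - [0,0,0,-0.04,-0.003,0,1]
    - [0,0,0,-0.04,-0.003,0,1]
  grip_force: 40

```text
clock: 2.37
tcp_pos: [0.4842, 0.5408, 0.2315]
orientation: [0.424, 3.113, 0.0]
contact_force: [-0.2, 1.5, -0.3]
grip_width: 0.0856
gripper_force: 0.0
```

apply_moves:
  moves:
    - [0,0,0,-0.04,0,0,1]
    - [0,0,0,-0.04,0,0,1]
    - [0,0,0,-0.04,0,0,1]
    - [0,0,0,0,0,0,1]
    - [0,0,0,0,0,0,1]
    - [0,0,0,0,0,0,1]
    - [0,0,0,0,0,0,1]
    - [0,0,0,0,0,0,1]

```text
clock: 3.03
tcp_pos: [0.5964, 0.5111, 0.2315]
orientation: [-0.42, -3.113, -0.001]
contact_force: [0.1, -0.0, -0.9]
grip_width: 0.0855
gripper_force: 0.0
```

```bash
python3 - <<'E'
from h import *
o=telemetry.get_obs(); im=grab_frame("wrist"); cv2.imwrite("pics/w1.png",im)
print(o["clock"],o["tcp_pos"],o["joints"]); C=cam("wrist",o)
print(proj(*C,[.584,.283,.034]))
for t in("middle_tub","tape_roll"): print(t,[(d["p"],d["extent"]) for d in silhouettes(t,"wrist")])
E
```

```text
3.0333 [0.59636061 0.51110519 0.23149086] [-0.84897979  0.67046851  0.10817212  1.23862984 -0.07229606  1.23610285
  0.56223426]
[ 79.33356029 227.43957512]
middle_tub [(0.76, [76.8, 229.8, 110.8, 72.9])]
tape_roll [(0.7, [25.7, 296.4, 51.4, 56.7])]
```

View pics/w1.png

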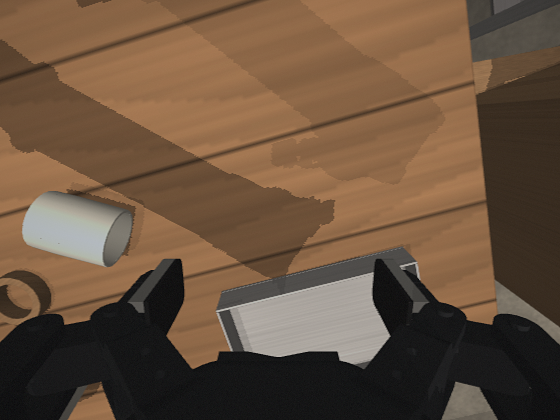

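The wrist view shows the middle tub at (77,230), with its open mouth at the right end (118,236) facing +y, away from the base. So the mouth direction is about (0.54, 0.85). I move above it and turn.

apply_moves:
  moves:
    - [0,0,0,-0.008,-0.037,0,1]
    - [0,0,0,-0.008,-0.037,0,1]
    - [0,0,0,-0.008,-0.037,0,1]
    - [0,0,0,-0.008,-0.037,0,1]
    - [0,0,0,-0.008,-0.037,0,1]
    - [0,0,0,-0.008,-0.037,0,1]
    - [0,0,-1,0,0,0,1]
    - [0,0,-1,0,0,0,1]

```text
clock: 3.85
tcp_pos: [0.5854, 0.2793, 0.2322]
orientation: [0.096, 3.139, -0.001]
contact_force: [-0.9, 0.2, 0.7]
grip_width: 0.0853
gripper_force: 0.0
```

apply_moves:
  moves:
    - [0,0,-1,0,0,0,1]
    - [0,0,-1,0,0,0,1]
    - [0,0,-1,0,0,0,1]
    - [0,0,-1,0,0,0,1]
    - [0,0,-1,0,0,0,1]
    - [0,0,-1,0,0,0,1]
    - [0,0,-1,0,0,0,1]
    - [0,0,-1,0,0,0,1]

```text
clock: 4.52
tcp_pos: [0.5847, 0.2832, 0.2317]
orientation: [-1.197, 2.904, 0.0]
contact_force: [-0.7, 0.5, -0.8]
grip_width: 0.0853
gripper_force: 0.0
```

```bash
python3 - <<'E'
from h import *
from scipy.optimize import minimize
o=telemetry.get_obs(); im=grab_frame("wrist"); cv2.imwrite("pics/w2.png",im)
Rm=R.from_rotvec(o["orientation"]).as_matrix()
print(o["clock"],o["tcp_pos"],o["joints"],Rm[:,0],Rm[:,1]); C=cam("wrist",o)
s=silhouettes("middle_tub","wrist"); print([(d["p"],d["extent"]) for d in s])
grab_frame("top"); s2=silhouettes("middle_tub","top"); print([(d["p"],d["extent"]) for d in s2])
t=np.linspace(0,2*np.pi,40)
def cost(p,views):
    a=np.array([np.cos(p[2]),np.sin(p[2]),0]);b=np.array([-a[1],a[0],0]);k=np.array([0,0,1.]);c0=np.array([p[0],p[1],.0335]);e=0
    for c,T,m in views:
        pts=np.array([proj(c,T,c0+l*a+.0335*(np.cos(q)*b+np.sin(q)*k)) for q in t for l in(-.042,.042)])
        im=np.zeros((1680,2240),np.uint8);h=cv2.convexHull(pts.astype(np.float32));cv2.fillConvexPoly(im,(h*64).round().astype(np.int32),1,shift=4)
        e+=np.abs(cv2.resize(im.astype(np.float32),(560,420),interpolation=cv2.INTER_AREA)-m).sum()/m.sum()
    return e
p0=np.array([.584,.283,1.0])
for v in([(*C,s[0]["mask"])],[(*cam("top"),s2[0]["mask"])]):
    f=minimize(cost,p0,args=(v,),method="Nelder-Mead",options=dict(initial_simplex=[p0,p0+[.01,0,0],p0+[0,.01,0],p0+[0,0,.1]],xatol=2e-4,fatol=1e-4))
    print(f.x,f.fun)
E
```

```text
4.5167 [0.58468991 0.28317943 0.23165653] [-0.48066032  0.43749201 -0.09095174  1.61472221  0.04346546  1.09084602
  1.76987263] [-7.09348305e-01 -7.04857965e-01 -4.80890914e-04] [-7.04857978e-01  7.09348435e-01 -1.70846520e-04]
[(0.66, [276.8, 187.7, 79.0, 93.6])]
[(0.72, [170.0, 221.4, 40.4, 37.6])]
[0.58591242 0.28414292 1.01978192] 0.03467250386996904
[0.58478712 0.28074431 1.03094   ] 0.06196751863684771
```

View pics/w2.png

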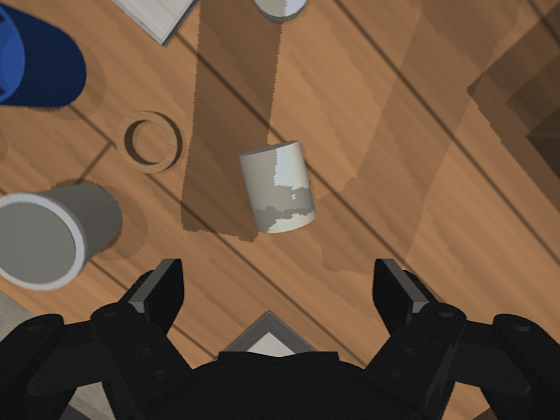

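The wrist view confirms the middle tub at (277,188) lying alone, mouth end at the bottom of the image, midway between the fingers. Next I align and tilt.

apply_moves:
  moves:
    - [0,0,-0.8,0,0,0,1]
    - [0,0,-0.8,0,0,0,1]
    - [0,0,-0.67,0,0,0,1]
    - [0,1,0,0,0,0,1]
    - [0,1,0,0,0,0,1]
    - [0,1,0,0,0,0,1]
    - [0,1,0,0,0,0,1]
    - [0,1,0,0,0,0,1]

```text
clock: 5.38
tcp_pos: [0.5851, 0.2836, 0.2324]
orientation: [1.288, -2.328, 0.351]
contact_force: [0.4, -0.3, 0.8]
grip_width: 0.0852
gripper_force: 0.0
```

```bash
cat >> h.py <<'E'
def go(p,show=True):
    o=telemetry.get_obs();Rm=R.from_rotvec(o["orientation"]).as_matrix()
    print(round(o["clock"],2),"tcp",np.round(o["tcp_pos"],4),"q",np.round(o["joints"],2),"\nR",np.round(Rm,3).tolist(),"\nF",np.round(o["contact_force"],1),"w",o["grip_width"],"gf",o["gripper_force"])
    print("shift",np.round(Rm.T@(np.array(p)-o["tcp_pos"]),4)); return o,Rm
E
python3 -c "
from h import *
go([.590,.2907,.015])"
```

```text
5.38 tcp [0.5851 0.2836 0.2324] q [-0.61  0.72 -0.05  1.25  0.21  1.68  1.89] 
R [[-0.46, -0.848, -0.265], [-0.732, 0.53, -0.428], [0.503, -0.003, -0.864]] 
F [ 0.4 -0.3  0.8] w 0.0851775563519975 gf 0.0
shift [-0.1167  0.0002  0.1836]
```

apply_moves:
  moves:
    - [0,0,0,-0.039,0,0,1]
    - [0,0,0,-0.039,0,0,1]
    - [0,0,0,-0.039,0,0,1]
    - [0,0,0,0,0,0.04,1]
    - [0,0,0,0,0,0.04,1]
    - [0,0,0,0,0,0.04,1]
    - [0,0,0,0,0,0.02,1]
    - [0,0,0,0,0,0,1]

```text
clock: 6.05
tcp_pos: [0.5982, 0.3054, 0.0469]
orientation: [1.285, -2.321, 0.349]
contact_force: [0.3, -0.0, -0.8]
grip_width: 0.0854
gripper_force: 0.0
```

```bash
python3 -c "
from h import *
o,_=go([.590,.2907,.015])
cv2.imwrite('pics/w3.png',grab_frame('wrist'))"
```

```text
6.05 tcp [0.5982 0.3054 0.0469] q [-0.62  0.94 -0.06  1.27  0.22  1.45  1.83] 
R [[-0.457, -0.847, -0.271], [-0.73, 0.531, -0.43], [0.509, 0.001, -0.861]] 
F [ 0.3 -0.  -0.8] w 0.08539241947174121 gf 0.0
shift [-0.0017 -0.0009  0.036 ]
```

View pics/w3.png

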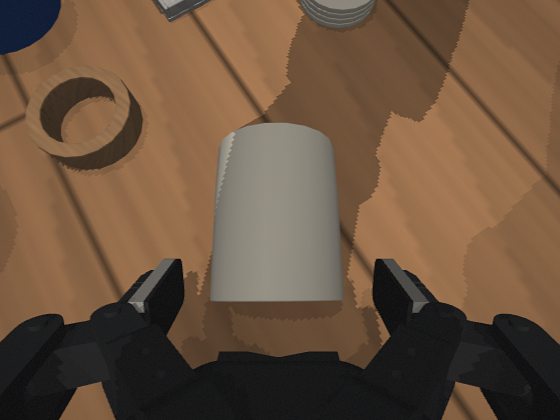

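The picture shows the tub centred between the pads (x 212–340, mouth edge at row 300). Close in and grip.

apply_moves:
  moves:
    - [0,0,0,-0.001,-0.001,0.018,1]
    - [0,0,0,-0.001,0,0.018,1]
    - [0,0,0,0,0,0,1]
    - [0,0,0,0,0,0,-1]
    - [0,0,0,0,0,0,-1]
    - [0,0,0,0,0,0,-1]
    - [0,0,0,0,0,0,-1]
    - [0,0,0,0,0,0,-1]
  grip_force: 40

```text
clock: 6.77
tcp_pos: [0.5953, 0.2972, 0.0216]
orientation: [1.296, -2.332, 0.346]
contact_force: [1.8, 2.2, 6.9]
grip_width: 0.0678
gripper_force: 45.3
```

```bash
python3 -c "
from h import *
go([.62,.35,.13])"
```

```text
6.77 tcp [0.5953 0.2972 0.0216] q [-0.61  0.95 -0.06  1.31  0.23  1.39  1.83] 
R [[-0.459, -0.849, -0.261], [-0.737, 0.528, -0.422], [0.496, -0.001, -0.868]] 
F [1.8 2.2 6.9] w 0.06780974084683734 gf 45.30506361275911
shift [ 0.0035  0.0067 -0.1229]
```

apply_moves:
  moves:
    - [0,0,0,0,0,-0.03,-1]
    - [0,0,0,0,0,-0.04,-1]
    - [0,0,0,0,0,-0.04,-1]
    - [0,-0.8,0,0,0,-0.02,-1]
    - [0,-1,0,0,0,0,-1]
    - [0,-1,0,0,0,0,-1]
    - [0,-1,0,0,0,0,-1]
    - [0,-1,0,0,0,0,-1]

```text
clock: 7.43
tcp_pos: [0.6288, 0.3511, 0.1337]
orientation: [1.52, -2.737, 0.013]
contact_force: [0.7, 0.9, -1.8]
grip_width: 0.0677
gripper_force: 46.1
```

apply_moves:
  moves:
    - [0,-1,0,0,0,0,-1]
    - [0,-1,0,0,0,0,-1]
    - [0,-1,0,0,0,0,-1]
    - [0,-1,0,0,0,0,-1]
    - [0,-1,0,0,0,0,-1]
    - [0,-1,0,0,0,0,-1]
    - [0,-1,0,0,0,0,-1]
    - [0,-1,0,0,0,0,-1]

```text
clock: 8.1
tcp_pos: [0.6278, 0.3494, 0.1368]
orientation: [-1.237, 2.213, 0.454]
contact_force: [-0.6, 0.4, -1.1]
grip_width: 0.0677
gripper_force: 46.2
```

```bash
python3 -c "
from h import *
o,Rm=go([.62,.35,.13])
R0=np.array([[-.459,-.849,-.261],[-.737,.528,-.422],[.496,-.001,-.868]])
a=Rm@R0.T@[.524,.852,0]; print('axis',a,'origin',o['tcp_pos']+Rm@R0.T@(np.array([.5855,.283,.0333])-[.5953,.2972,.0216]))
cv2.imwrite('pics/s4.png',cv2.resize(grab_frame('scene')[60:320,250:560],(744,624))[:600])"
```

```text
8.1 tcp [0.6278 0.3494 0.1368] q [ 0.02  0.56 -0.57  1.94 -0.5   0.19  2.66] 
R [[-0.419, -0.855, 0.305], [-0.667, 0.518, 0.536], [-0.617, 0.022, -0.787]] 
F [-0.6  0.4 -1.1] w 0.06765477242216995 gf 46.17488197982311
shift [0.0071 0.0068 0.0033]
axis [0.20833486 0.31524066 0.9261503 ] origin [0.61790821 0.3351516  0.1253244 ]
```

View pics/s4.png

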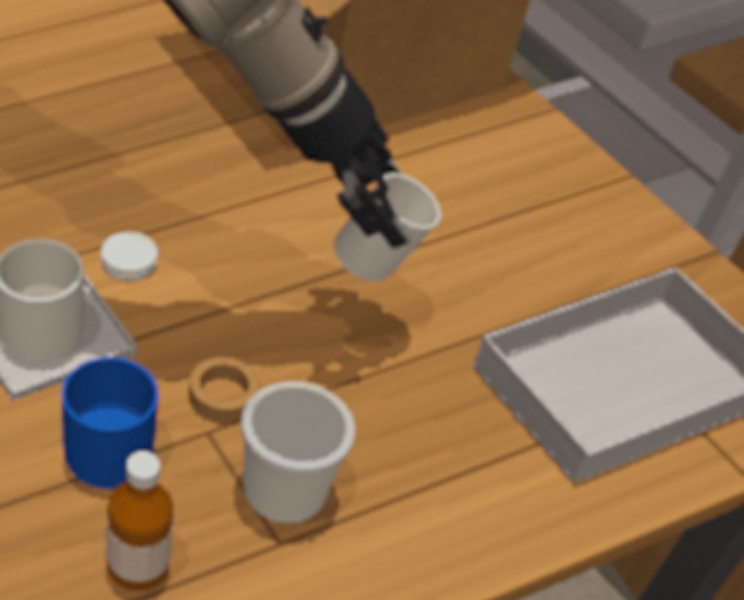

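The scene view shows the tub held (390,225 in the crop), mouth up but still leaning about 22°, with joint 6 at its limit. I move to a freer spot with better reach, then finish the turn.

apply_moves:
  moves:
    - [0,0,0,-0.013,0.033,0.011,-1]
    - [0,0,0,-0.013,0.033,0.011,-1]
    - [0,0,0,-0.013,0.033,0.011,-1]
    - [0,0,0,-0.013,0.033,0.011,-1]
    - [0,0,0,-0.013,0.033,0.011,-1]
    - [0,0,0,-0.013,0.033,0.011,-1]
    - [0,-1,0,0,0,0,-1]
    - [0,-1,0,0,0,0,-1]

```text
clock: 8.82
tcp_pos: [0.5141, 0.5607, 0.184]
orientation: [-1.149, 2.213, 0.472]
contact_force: [0.5, 1.1, -1.4]
grip_width: 0.0678
gripper_force: 46.2
```

apply_moves:
  moves:
    - [0,-1,0,0,0,0,-1]
    - [0,-1,0,0,0,0,-1]
    - [0,0,0,0,0,0,-1]
    - [0,0,0,0,0,0,-1]
    - [0,0,0,0,0,0,-1]
    - [0,0,0,0,0,0,-1]
    - [0,0,0,0,0,0,-1]
    - [0,0,0,0,0,0,-1]

```text
clock: 9.48
tcp_pos: [0.5366, 0.5713, 0.2399]
orientation: [-1.094, 2.15, 0.527]
contact_force: [0.1, -0.6, -2.1]
grip_width: 0.0676
gripper_force: 46.2
```

```bash
cat >> h.py <<'E'
R0=np.array([[-.459,-.849,-.261],[-.737,.528,-.422],[.496,-.001,-.868]])
def held(o,Rm):
    a=Rm@R0.T@[.524,.852,0];P=o['tcp_pos']+Rm@R0.T@(np.array([.5855,.283,.0333])-[.5953,.2972,.0216])
    print('axis',a.round(3),'lean deg',np.degrees(np.arccos(a[2])).round(1),'origin',P.round(4),'underside low z',P[2]-.042*a[2]-.0335*np.hypot(a[0],a[1]))
E
python3 -c "
from h import *
o,Rm=go([.51,.54,.1])
held(o,Rm)"
```

```text
9.48 tcp [0.5366 0.5713 0.2399] q [-0.94  0.39  0.12  1.93 -1.37  0.17  2.96] 
R [[-0.432, -0.821, 0.374], [-0.555, 0.569, 0.607], [-0.711, 0.055, -0.701]] 
F [ 0.1 -0.6 -2.1] w 0.06760130042489944 gf 46.196081042289734
shift [ 0.1283 -0.0037  0.0691]
axis [0.186 0.183 0.966] lean deg 15.0 origin [0.5263 0.5592 0.2263] underside low z 0.1769873095258074
```

apply_moves:
  moves:
    - [0,0,0,0.02,-0.001,0.02,-1]
    - [0,0,0,0.02,-0.001,0.02,-1]
    - [0,0,0,0.02,-0.001,0.02,-1]
    - [0,0,0,0.02,-0.001,0.02,-1]
    - [0,0,0,0,0,0,-1]
    - [0,0,0,0,0,0,-1]
    - [0,0,0,0,0,0,-1]
    - [0,0,0,0,0,0,-1]

```text
clock: 10.15
tcp_pos: [0.5464, 0.5835, 0.1653]
orientation: [-1.125, 2.224, 0.503]
contact_force: [-0.9, -0.1, -1.1]
grip_width: 0.0675
gripper_force: 46.2
```

```bash
python3 -c "
from h import *
o,Rm=go([.51,.54,.1])
held(o,Rm);print(Rm.T@[0,0,-1])"
```

```text
10.15 tcp [0.5464 0.5835 0.1653] q [-0.91  0.52  0.09  1.88 -1.37  0.17  2.96] 
R [[-0.469, -0.818, 0.333], [-0.595, 0.571, 0.566], [-0.653, 0.067, -0.755]] 
F [-0.9 -0.1 -1.1] w 0.06753966319704184 gf 46.18639100342989
shift [0.0856 0.0005 0.0125]
axis [0.238 0.239 0.942] lean deg 19.7 origin [0.5355 0.5707 0.153 ] underside low z 0.10214232623557246
[ 0.65278415 -0.06698194  0.75457688]
```

apply_moves:
  moves:
    - [0,0,0,0.013,-0.001,0.015,-1]
    - [0,0,0,0.013,-0.001,0.015,-1]
    - [0,0,0,0.013,-0.001,0.015,-1]
    - [0,0,0,0.013,-0.001,0.015,-1]
    - [0,0,0,0,0,0,-1]
    - [0,0,0,0,0,0,-1]
    - [0,0,0,0,0,0,-1]
    - [0,0,0,0,0,0,-1]

```text
clock: 10.82
tcp_pos: [0.554, 0.5929, 0.1079]
orientation: [-1.146, 2.276, 0.487]
contact_force: [-0.3, -0.1, -1.7]
grip_width: 0.0678
gripper_force: 46.2
```

```bash
python3 -c "
from h import *
o,Rm=go([.51,.54,.1])
held(o,Rm);print(Rm.T@[0,0,-1])"
```

```text
10.82 tcp [0.554  0.5929 0.1079] q [-0.9   0.62  0.07  1.84 -1.37  0.17  2.96] 
R [[-0.492, -0.816, 0.303], [-0.621, 0.573, 0.535], [-0.61, 0.075, -0.789]] 
F [-0.3 -0.1 -1.7] w 0.0678209436552515 gf 46.18481073528528
shift [ 0.0593  0.005  -0.0354]
axis [0.273 0.277 0.922] lean deg 22.8 origin [0.5427 0.5796 0.0966] underside low z 0.044824983992420867
[ 0.61027639 -0.07506333  0.78862426]
```

apply_moves:
  moves:
    - [0,0,0,0.006,-0.001,0.008,-1]
    - [0,0,0,0.006,-0.001,0.008,-1]
    - [0,0,0,0.006,-0.001,0.008,-1]
    - [0,0,0,0.006,-0.001,0.008,-1]
    - [0,0,0,0.003,0,0.004,-1]
    - [0,0,0,0,0,0,-1]
    - [0,0,0,0,0,0,-1]
    - [0,0,0,0,0,0,-1]

```text
clock: 11.48
tcp_pos: [0.5596, 0.5984, 0.0717]
orientation: [-1.157, 2.305, 0.476]
contact_force: [0.2, 0.1, -1.5]
grip_width: 0.0675
gripper_force: 46.2
```

```bash
python3 -c "
from h import *
o,Rm=go([.51,.54,.1])
held(o,Rm);print(Rm.T@[0,0,-1],Rm.T@[-.7,-.71,0])"
```

```text
11.48 tcp [0.5596 0.5984 0.0717] q [-0.89  0.68  0.07  1.8  -1.37  0.17  2.96] 
R [[-0.505, -0.814, 0.286], [-0.634, 0.575, 0.517], [-0.585, 0.079, -0.807]] 
F [ 0.2  0.1 -1.5] w 0.0675106687259736 gf 46.182069070637226
shift [ 0.0456  0.0091 -0.0672]
axis [0.292 0.297 0.909] lean deg 24.6 origin [0.548  0.5848 0.061 ] underside low z 0.008797251619346868
[ 0.58533706 -0.07935359  0.80689747] [ 0.80383417  0.16204657 -0.56717857]
```

apply_moves:
  moves:
    - [0,0,0,0.0035,0,0.005,-1]
    - [0,0,0,0.0025,0,0.0035,-1]
    - [0,0,0,0.006,0.001,-0.002,-1]
    - [0,0,0,0.006,0.001,-0.002,-1]
    - [0,0,0,0.006,0.001,-0.002,-1]
    - [0,0,0,0.006,0.001,-0.002,-1]
    - [0,0,0,0.006,0.001,-0.002,-1]
    - [0,0,0,0,0,0,-1]
  grip_force: 20

```text
clock: 12.15
tcp_pos: [0.542, 0.5821, 0.0628]
orientation: [-1.169, 2.331, 0.468]
contact_force: [0.5, -0.9, -1.4]
grip_width: 0.0673
gripper_force: 46.2
```

```bash
python3 -c "
from h import *
o,Rm=go([.51,.54,.1])
held(o,Rm);print(Rm.T@[0,0,-1],Rm.T@[-.7,-.71,0])
im=grab_frame('scene')
d=silhouettes('middle_tub','scene');print([(x['p'],x['extent']) for x in d])
cv2.imwrite('pics/s5.png',cv2.resize(im[60:220,380:560],(720,640))[:600])"
```

```text
12.15 tcp [0.542  0.5821 0.0628] q [-0.89  0.67  0.06  1.85 -1.37  0.17  2.96] 
R [[-0.515, -0.814, 0.269], [-0.647, 0.575, 0.501], [-0.562, 0.084, -0.823]] 
F [ 0.5 -0.9 -1.4] w 0.06727890242598779 gf 46.18153866380453
shift [ 0.0228  0.005  -0.0603]
axis [0.31  0.316 0.897] lean deg 26.3 origin [0.5302 0.5683 0.0525] underside low z -1.4662995787059069e-05
[ 0.56197271 -0.08391282  0.82288839] [ 0.82007802  0.16152571 -0.54358209]
[(0.98, [463.2, 130.3, 40.7, 43.1])]
```

View pics/s5.png

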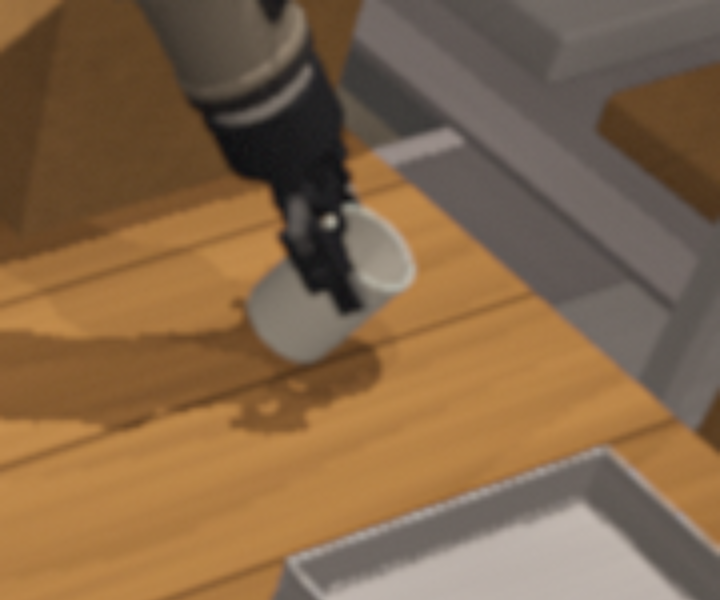

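The picture shows the tub just above the bench, leaning about 26° with the mouth up (380,250). I ease the grip and roll it upright about its lower edge.

apply_moves:
  moves:
    - [0,0,0,0.001,0,0.0015,0.56]
    - [0,0,0,0.006,0.001,-0.002,0.56]
    - [0,0,0,0.006,0.001,-0.002,0.56]
    - [0,0,0,0.006,0.001,-0.002,0.56]
    - [0,0,0,0.006,0.001,-0.002,0.56]
    - [0,0,0,0,0,0,0.56]
    - [0,0,0,0,0,0,0.56]
    - [0,0,0,0,0,0,0.56]
  grip_force: 20

```text
clock: 12.92
tcp_pos: [0.5284, 0.5692, 0.0614]
orientation: [-1.176, 2.347, 0.463]
contact_force: [-1.1, -0.4, 3.6]
grip_width: 0.0678
gripper_force: 46.5
```

```bash
python3 -c "
from h import *
o,Rm=go([.51,.54,.1])
held(o,Rm);print(Rm.T@[0,0,-1],Rm.T@[-.7,-.71,0])"
```

```text
12.92 tcp [0.5284 0.5692 0.0614] q [-0.9   0.65  0.06  1.88 -1.37  0.17  2.96] 
R [[-0.521, -0.814, 0.259], [-0.654, 0.575, 0.491], [-0.548, 0.087, -0.832]] 
F [-1.1 -0.4  3.6] w 0.06780800054506309 gf 46.5357368811965
shift [ 0.0075  0.0015 -0.0512]
axis [0.32  0.327 0.889] lean deg 27.2 origin [0.5165 0.5553 0.0514] underside low z -0.001267936283547431
[ 0.54822865 -0.08667426  0.83182506] [ 0.82918427  0.1611759  -0.52969403]
```

apply_moves:
  moves:
    - [0,0,0,0.0066,0.0007,-0.0007,0.58]
    - [0,0,0,0.0066,0.0007,-0.0007,0.58]
    - [0,0,0,0.0066,0.0007,-0.0007,0.58]
    - [0,0,0,0.0066,0.0007,-0.0007,0.58]
    - [0,0,0,0.0066,0.0007,-0.0007,0.58]
    - [0,0,0,0,0,0,0.58]
    - [0,0,0,0,0,0,0.58]
    - [0,0,0,0,0,0,0.58]
  grip_force: 20

```text
clock: 13.58
tcp_pos: [0.5154, 0.554, 0.0592]
orientation: [-1.181, 2.364, 0.455]
contact_force: [1.1, 0.5, 10.3]
grip_width: 0.0677
gripper_force: 46.0
```

```bash
python3 -c "
from h import *
o,Rm=go([.51,.54,.1])
held(o,Rm);print(Rm.T@[0,0,-1],Rm.T@[-.7,-.71,0])
im=grab_frame('scene')
d=silhouettes('middle_tub','scene');print([(x['p'],x['extent']) for x in d])
m=d[0]['mask'].astype(np.uint8);c,T=cam('scene')
G=o['tcp_pos']-.024*Rm[:,2]
h0=np.array([.70,.71,0])
t=np.linspace(0,6.283,40)
for L in range(0,35,4):
  s=np.sin(np.radians(L));k=np.cos(np.radians(L));a=h0*s+np.array([0,0,k]);u=h0*k-np.array([0,0,s]);v=np.cross(a,u)
  P=np.array([proj(c,T,G+l*a+.0335*(np.cos(q)*u+np.sin(q)*v)) for q in t for l in(.022,-.062)]).astype(np.float32)
  im=np.zeros((420,560),np.uint8);cv2.fillConvexPoly(im,cv2.convexHull(P).round().astype(np.int32),1)
  print(L,(m&(1-im)).sum(),(im&(1-m)).sum())
"
```

```text
13.58 tcp [0.5154 0.554  0.0592] q [-0.9   0.63  0.07  1.92 -1.37  0.17  2.96] 
R [[-0.528, -0.812, 0.25], [-0.661, 0.577, 0.479], [-0.533, 0.088, -0.842]] 
F [ 1.1  0.5 10.3] w 0.06766973670081529 gf 45.981772653758526
shift [-0.0096 -0.0001 -0.0424]
axis [0.331 0.339 0.881] lean deg 28.2 origin [0.5033 0.54   0.0496] underside low z -0.0032896312241544184
[ 0.53298738 -0.08796844  0.84153788] [ 0.83903915  0.1581871  -0.51486905]
[(0.69, [449.1, 126.7, 34.7, 38.5])]
0 100 482
4 73 458
8 52 441
12 43 416
16 51 435
20 61 449
24 87 462
28 101 464
32 125 507
```

apply_moves:
  moves:
    - [0,0,0,0.0055,0,0.0013,0.58]
    - [0,0,0,0.0055,0,0.0013,0.58]
    - [0,0,0,0.0055,0,0.0013,0.58]
    - [0,0,0,0.0055,0,0.0013,0.58]
    - [0,0,0,0.002,0,0.003,0.58]
    - [0,0,0,0,0,0,0.58]
    - [0,0,0,0,0,0,0.58]
    - [0,0,0,0,0,0,0.58]
  grip_force: 20

```text
clock: 14.35
tcp_pos: [0.5116, 0.5507, 0.0557]
orientation: [-1.184, 2.372, 0.455]
contact_force: [-6.8, -7.9, 44.0]
grip_width: 0.0677
gripper_force: 49.9
```

```bash
cat >> h.py <<'E'
def lean(o,Rm,n='scene'):
    grab_frame(n); d=silhouettes('middle_tub',n);print([(x['p'],x['extent']) for x in d])
    m=d[0]['mask'].astype(np.uint8);c,T=cam(n);G=o['tcp_pos']-.0137*Rm[:,2];print('G',G)
    h0=np.array([.70,.71,0]);t=np.linspace(0,6.283,40)
    for L in range(-8,33,4):
        s=np.sin(np.radians(L));k=np.cos(np.radians(L));a=h0*s+np.array([0,0,k]);u=h0*k-np.array([0,0,s]);v=np.cross(a,u)
        P=np.array([proj(c,T,G+l*a+.0335*(np.cos(q)*u+np.sin(q)*v)) for q in t for l in(.018,-.066)]).astype(np.float32)
        im=np.zeros((420,560),np.uint8);cv2.fillConvexPoly(im,cv2.convexHull(P).round().astype(np.int32),1)
        print(L,(m&(1-im)).sum(),(im&(1-m)).sum(),'low z',round(G[2]-.066*k-.0335*abs(s),4))
E
python3 -c "
from h import *
o,Rm=go([.51,.54,.1])
held(o,Rm);print(Rm.T@[0,0,-1],Rm.T@[-.7,-.71,0])
lean(o,Rm)"
```

```text
14.35 tcp [0.5116 0.5507 0.0557] q [-0.9   0.63  0.06  1.92 -1.37  0.17  2.96] 
R [[-0.532, -0.811, 0.244], [-0.664, 0.578, 0.475], [-0.526, 0.091, -0.845]] 
F [-6.8 -7.9 44. ] w 0.06771669813035663 gf 49.94872404146008
shift [-0.0153 -0.0009 -0.0429]
axis [0.337 0.343 0.877] lean deg 28.7 origin [0.4995 0.5367 0.0462] underside low z -0.00673505216034459
[ 0.52633428 -0.09111219  0.84538204] [ 0.84329041  0.15765983 -0.50804003]
[(0.81, [449.7, 126.7, 40.6, 38.0])]
G [0.50824852 0.54422993 0.06729279]
-8 168 483 low z -0.0027
-4 146 450 low z -0.0009
0 118 437 low z 0.0013
4 94 414 low z -0.0009
8 83 395 low z -0.0027
12 58 379 low z -0.0042
16 46 359 low z -0.0054
20 48 366 low z -0.0062
24 77 380 low z -0.0066
28 90 398 low z -0.0067
32 114 428 low z -0.0064
```

```bash
python3 -c "
from h import *
im=grab_frame('scene');cv2.imwrite('pics/s6.png',cv2.resize(im[85:185,400:520],(720,600),interpolation=cv2.INTER_CUBIC))"
```

```text
(no output)
```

View pics/s6.png

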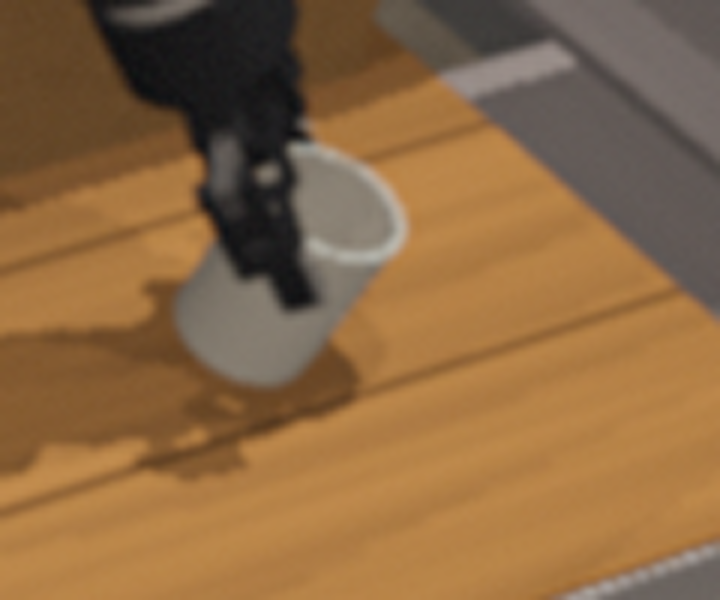

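The tub still leans about 17° in a tight grip, well inside its self-righting range. I relieve the load and open slowly so it settles flat between the fingers.

apply_moves:
  moves:
    - [0,0,0,-0.001,0,-0.002,0.58]
    - [0,0,0,-0.001,0,-0.001,0.58]
    - [0,0,0,0,0,0,0.6]
    - [0,0,0,0,0,0,0.62]
    - [0,0,0,0,0,0,0.64]
    - [0,0,0,0,0,0,0.66]
    - [0,0,0,0,0,0,0.68]
    - [0,0,0,0,0,0,0.7]

```text
clock: 15.17
tcp_pos: [0.5051, 0.5441, 0.0471]
orientation: [-1.193, 2.39, 0.446]
contact_force: [-0.9, 0.3, 0.4]
grip_width: 0.0727
gripper_force: 0.3
```

```bash
python3 -c "
from h import *
o,Rm=go([.51,.54,.1])
lean(o,Rm)"
```

```text
15.17 tcp [0.5051 0.5441 0.0471] q [-0.91  0.64  0.08  1.93 -1.35  0.18  2.94] 
R [[-0.538, -0.811, 0.232], [-0.673, 0.578, 0.462], [-0.509, 0.093, -0.856]] 
F [-0.9  0.3  0.4] w 0.07272939244519533 gf 0.306131234311664
shift [-0.0268 -0.0014 -0.0461]
[(0.82, [446.1, 130.4, 29.3, 41.1])]
G [0.50193343 0.53779583 0.05882827]
-8 92 434 low z -0.0112
-4 77 427 low z -0.0093
0 65 417 low z -0.0072
4 57 391 low z -0.0093
8 60 402 low z -0.0112
12 76 402 low z -0.0127
16 84 428 low z -0.0138
20 97 443 low z -0.0146
24 116 467 low z -0.0151
28 141 487 low z -0.0152
32 162 495 low z -0.0149
```

apply_moves:
  moves:
    - [0,0,0,0,0,0,0.85]
    - [0,0,0,0,0,0,1]
    - [0,0,0,0,0,0,1]
    - [0,0,0,0,0,0,1]
    - [0,0,0,0,0,-0.01,1]
    - [0,0,0,0,0,-0.02,1]
    - [0,0,0,0,0,-0.03,1]
    - [0,0,0,0,0,-0.04,1]

```text
clock: 15.93
tcp_pos: [0.4813, 0.4976, 0.1323]
orientation: [-1.194, 2.392, 0.446]
contact_force: [0.1, -0.1, 0.5]
grip_width: 0.0857
gripper_force: 0.0
```

apply_moves:
  moves:
    - [0,0,0,0,0,-0.04,1]
    - [0,0,0,0,0,-0.04,1]
    - [0,1,0,0,0,-0.02,1]
    - [0,1,0,0,0,0,1]
    - [0,1,0,0,0,0,1]
    - [0,1,0,0,0,0,1]
    - [0,1,0,0,0,0,1]
    - [0,0,0,0,0,0,1]

```text
clock: 16.6
tcp_pos: [0.4596, 0.4576, 0.2165]
orientation: [1.435, -2.767, -0.146]
contact_force: [0.1, 1.5, -0.4]
grip_width: 0.0855
gripper_force: 0.0
```

```bash
python3 -c "
from h import *
o,Rm=go([.50,.53,.25])
v=[]
for n in('scene','top'):
  grab_frame(n);d=silhouettes('middle_tub',n);print(n,[(x['p'],x['extent']) for x in d]);v.append((*cam(n),d[0]['mask']))
for x in(v,v[:1],v[1:]):print(fitcyl(x,.034,.084,0,np.array([.495,.53])))
im=grab_frame('wrist');d=silhouettes('middle_tub','wrist');print([(x['p'],x['extent']) for x in d])
if d: print(fitcyl([(*cam('wrist',telemetry.get_obs()),d[0]['mask'])],.034,.084,0,np.array([.495,.53])))
cv2.imwrite('pics/w7.png',im)
"
```

```text
16.6 tcp [0.4596 0.4576 0.2165] q [-1.35  0.54  0.74  1.68 -0.51  1.11  2.09] 
R [[-0.577, -0.815, -0.062], [-0.817, 0.573, 0.073], [-0.024, 0.093, -0.995]] 
F [ 0.1  1.5 -0.4] w 0.08548406949154186 gf 0.0
shift [-0.0833  0.0117 -0.0305]
scene [(0.56, [443.4, 130.7, 27.4, 38.4])]
top [(0.69, [68.2, 253.3, 40.7, 28.2])]
(array([0.4990844 , 0.53429878]), np.float64(2.9702646344347228))
(array([0.49574082, 0.53985717]), np.float64(0.09944751381215469))
(array([0.49888678, 0.53373577]), np.float64(2.84727626459144))
[(0.62, [279.4, 272.6, 70.1, 91.8])]
(array([0.49996493, 0.53850045]), np.float64(0.04673434942716857))
```

apply_moves:
  moves:
    - [0.89,0.23,0,0,0,0,1]
    - [0,0,1,0,0,0,1]
    - [0,0,1,0,0,0,1]
    - [0,0,1,0,0,0,1]
    - [0,0,1,0,0,0,1]
    - [0,0,1,0,0,0,1]
    - [0,0,1,0,0,0,1]
    - [0,0,1,0,0,0,1]

```text
clock: 17.57
tcp_pos: [0.4591, 0.4533, 0.2174]
orientation: [-0.334, 3.123, 0.009]
contact_force: [-0.5, 0.1, 0.0]
grip_width: 0.0853
gripper_force: 0.0
```

apply_moves:
  moves:
    - [0,0,1,0,0,0,1]
    - [0,0,1,0,0,0,1]
    - [0,0,1,0,0,0,1]
    - [0,0,0,0,0,0,1]
    - [0,0,0,0,0,0,1]
    - [0,0,0,0,0,0,1]
    - [0,0,0,0,0,0,1]
    - [0,0,0,0,0,0,1]

```text
clock: 18.23
tcp_pos: [0.4594, 0.4539, 0.2172]
orientation: [0.147, 3.138, 0.007]
contact_force: [-0.0, -0.3, -0.5]
grip_width: 0.0856
gripper_force: 0.0
```

```bash
python3 -c "
from h import *
o,Rm=go([.498,.539,.2])
print(np.degrees(R.from_matrix(Rm).as_rotvec()), 'level fix rad',np.cross([0,0,1],Rm.T@[0,0,-1]))
im=grab_frame('wrist');d=silhouettes('middle_tub','wrist');print([(x['p'],x['extent']) for x in d])
if d: print(fitcyl([(*cam('wrist',o),d[0]['mask'])],.034,.084,0,np.array([.498,.539])))
"
```

```text
18.23 tcp [0.4594 0.4539 0.2172] q [-1.56  0.66  1.05  1.69 -0.62  1.16  1.14] 
R [[-0.996, 0.094, 0.001], [0.094, 0.996, 0.005], [-0.0, 0.005, -1.0]] 
F [-0.  -0.3 -0.5] w 0.08555073052404297 gf 0.0
shift [-0.0304  0.0883  0.0176]
[  8.44293786 179.78454974   0.41109287] level fix rad [ 4.57687553e-03  7.93660078e-05 -0.00000000e+00]
[(0.74, [365.8, 224.8, 85.6, 85.1])]
(array([0.49936871, 0.53770056]), np.float64(0.07242431640625))
```

apply_moves:
  moves:
    - [0.04,0,0,-0.0105,0.029,0,1]
    - [0,0,0,-0.0105,0.029,0,1]
    - [0,0,0,-0.0105,0.029,0,1]
    - [0,0,0,0,0,0.03,1]
    - [0,0,0,0,0,0.03,1]
    - [0,0,0,0,0,0,1]
    - [0,0,0,0,0,0,1]
    - [0,0,0,0,0,0,1]

```text
clock: 19.0
tcp_pos: [0.4999, 0.5375, 0.1588]
orientation: [0.15, 3.136, 0.001]
contact_force: [0.3, 0.8, 0.4]
grip_width: 0.085
gripper_force: 0.0
```

```bash
python3 -c "
from h import *
o,Rm=go([.499,.538,.058])
im=grab_frame('wrist');d=silhouettes('middle_tub','wrist');print([(x['p'],x['extent']) for x in d])
C=cam('wrist',o)
print(fitcyl([(*C,d[0]['mask'])],.034,.084,0,np.array([.498,.539])))
print('go to that:'); 
"
```

```text
19.0 tcp [0.4999 0.5375 0.1588] q [-1.45  0.84  0.95  1.5  -0.72  1.17  1.1 ] 
R [[-0.995, 0.095, 0.002], [0.095, 0.995, 0.0], [-0.002, 0.001, -1.0]] 
F [0.3 0.8 0.4] w 0.08501009710310531 gf 0.0
shift [0.0011 0.0004 0.1008]
[(0.7, [278.6, 211.9, 92.1, 104.0])]
(array([0.49956602, 0.53829675]), np.float64(0.05435007589347316))
go to that:
```

apply_moves:
  moves:
    - [0,0,0,0,0.001,0.03,1]
    - [0,0,0,0,0,0.03,1]
    - [0,0,0,0,0,0.025,1]
    - [0,0,0,0,0,0.015,1]
    - [0,0,0,0,0,0,1]
    - [0,0,0,0,0,0,0.6]
    - [0,0,0,0,0,0,0.3]
    - [0,0,0,0,0,0,0.3]
  grip_force: 30

```text
clock: 19.77
tcp_pos: [0.5006, 0.5392, 0.0598]
orientation: [0.149, 3.135, 0.003]
contact_force: [0.1, -0.5, 5.4]
grip_width: 0.0667
gripper_force: 34.3
```

apply_moves:
  moves:
    - [0,0,0,0,0,0,-1]
    - [0,0,0,0,0,0,-1]
    - [0,0,0,0,0,0,-1]
    - [0,0,0,0,0,-0.02,-1]
    - [0,0,0,0,0,-0.03,-1]
    - [0,0,0,0,0,-0.04,-1]
    - [0,0,0,0,0,-0.04,-1]
    - [0,0,0,0,0,0,-1]

```text
clock: 20.43
tcp_pos: [0.5032, 0.5403, 0.197]
orientation: [0.149, 3.128, 0.014]
contact_force: [2.3, -0.4, 0.5]
grip_width: 0.0664
gripper_force: 34.5
```

```bash
python3 -c "
from h import *
o,Rm=go([.5015,.0165,.19])
n='scene'
grab_frame(n);d=silhouettes('middle_tub',n);print(n,[(x['p'],x['extent']) for x in d])
G=o['tcp_pos']
for z0 in (.08,.1,.11,.12,.13,.14): print(z0,fitcyl([(*cam(n),d[0]['mask'])],.034,.084,z0,G[:2]))
n='top';v=[]
for n in('top','scene'):
  grab_frame(n);d=silhouettes('large_tub',n);print(n,[(x['p'],x['extent']) for x in d]);v+=[(*cam(n),x['mask']) for x in d if np.hypot(*(np.array(x['extent'][:2])-((272,257) if n=='top' else (266,185))))<15]
for x in (v,v[:1],v[1:]):
  if x: print(fitcyl(x,.044,.09,.003,np.array([.5015,.0165])))
"
```

```text
20.43 tcp [0.5032 0.5403 0.197 ] q [-1.46  0.81  0.98  1.47 -0.69  1.22  1.08] 
R [[-0.995, 0.095, 0.01], [0.095, 0.995, 0.009], [-0.009, 0.009, -1.0]] 
F [ 2.3 -0.4  0.5] w 0.0663520162071214 gf 34.47492796462029
shift [-0.0481 -0.5217  0.0025]
scene [(0.76, [457.4, 86.5, 33.5, 42.9])]
0.08 (array([0.44227052, 0.60450467]), np.float64(0.15095884003741813))
0.1 (array([0.46238553, 0.58251193]), np.float64(0.13376987839101964))
0.11 (array([0.47224233, 0.57194639]), np.float64(0.1278648269410664))
0.12 (array([0.48309449, 0.55978454]), np.float64(0.12546772684752105))
0.13 (array([0.49333464, 0.54900042]), np.float64(0.1316066417212348))
0.14 (array([0.50393732, 0.53791052]), np.float64(0.14575537885874648))
top [(0.77, [274.0, 254.9, 37.6, 34.5]), (0.7, [274.3, 185.6, 33.0, 40.5]), (0.63, [225.0, 194.6, 30.4, 29.6])]
scene [(0.95, [297.6, 233.9, 41.6, 54.7]), (0.64, [266.0, 183.7, 40.7, 54.4]), (0.52, [306.4, 166.9, 26.1, 18.9]), (0.32, [341.0, 223.1, 26.6, 27.3])]
(array([0.50262685, 0.01616465]), np.float64(0.14325214174454828))
(array([0.50318623, 0.01530054]), np.float64(0.05475))
(array([0.4999614 , 0.01860514]), np.float64(0.06526479750778816))
```

apply_moves:
  moves:
    - [0,0,0,-0.0034,-0.037,0,-1]
    - [0,0,0,-0.0034,-0.037,0,-1]
    - [0,0,0,-0.0034,-0.037,0,-1]
    - [0,0,0,-0.0034,-0.037,0,-1]
    - [0,0,0,-0.0034,-0.037,0,-1]
    - [0,0,0,-0.0034,-0.037,0,-1]
    - [0,0,0,-0.0034,-0.037,0,-1]
    - [0,0,0,-0.0034,-0.037,0,-1]

```text
clock: 21.4
tcp_pos: [0.4971, 0.2395, 0.1862]
orientation: [-0.149, -3.137, 0.002]
contact_force: [0.9, -0.2, -1.4]
grip_width: 0.0662
gripper_force: 34.5
```

apply_moves:
  moves:
    - [0,0,0,-0.0034,-0.037,0,-1]
    - [0,0,0,-0.0034,-0.037,0,-1]
    - [0,0,0,-0.0034,-0.037,0,-1]
    - [0,0,0,-0.0034,-0.037,0,-1]
    - [0,0,0,-0.0034,-0.037,0,-1]
    - [0,0,0,-0.0034,-0.037,0,-1]
    - [0,0,0,0,0,0,-1]
    - [0,0,0,0,0,0,-1]

```text
clock: 22.07
tcp_pos: [0.4966, 0.0159, 0.1869]
orientation: [-0.158, -3.137, 0.001]
contact_force: [-0.5, -0.1, -0.5]
grip_width: 0.0665
gripper_force: 34.6
```

```bash
python3 -c "
from h import *
o,Rm=go([.5025,.0165,.15])
print('fix',np.cross([0,0,1],Rm.T@[0,0,-1])/np.radians(6))
C=cam('wrist',o);im=grab_frame('wrist')
for t in('large_tub','middle_tub','tray'):
  for x in silhouettes(t,'wrist'): print(t,x['p'],x['extent'])
cv2.imwrite('pics/w8.png',im)
cv2.imwrite('pics/w8c.png',cv2.resize(im,(800,600)))
"
```

```text
22.07 tcp [0.4966 0.0159 0.1869] q [-1.03  0.42  1.12  2.07 -0.47  0.94  1.82] 
R [[-0.995, 0.1, -0.001], [0.1, 0.995, -0.0], [0.001, -0.001, -1.0]] 
F [-0.5 -0.1 -0.5] w 0.06649038498102722 gf 34.60507327225059
shift [-0.0058  0.0012  0.0369]
fix [-0.00533428 -0.00544629  0.        ]
large_tub 0.65 [282.6, 187.9, 109.9, 73.6]
large_tub 0.51 [321.3, 346.4, 21.4, 13.5]
middle_tub 0.84 [277.8, 268.5, 160.6, 180.4]
tray 0.76 [282.2, 177.8, 150.9, 135.1]
```

View pics/w8c.png

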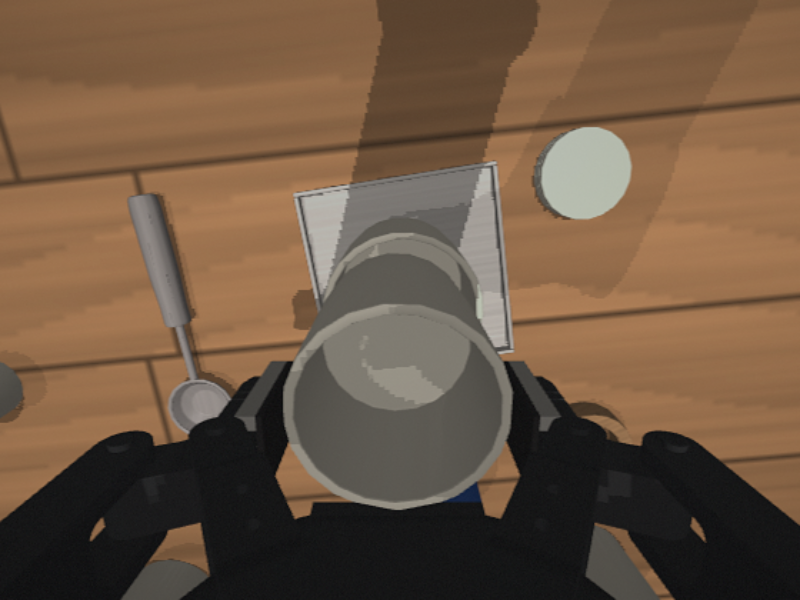

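The picture shows the held tub (400,400), upright, with the large tub's rim behind and below it (400,270) on the tray. I fit both for the offset.

```bash
python3 - <<'E'
from h import *
from scipy.optimize import minimize
o=telemetry.get_obs();C=cam('wrist',o);grab_frame('wrist')
M=[x for x in silhouettes('middle_tub','wrist')][0]['mask'];L=silhouettes('large_tub','wrist')[0]['mask']
z0=o['tcp_pos'][2]-.0598
for dz in(-.004,0,.004): print('mid',dz,fitcyl([(*C,M)],.0338,.084,z0+dz,o['tcp_pos'][:2]))
# large: compare only outside held tub & gripper (rows<280), using large mask
t=np.linspace(0,6.283,50)
K=cv2.dilate(M.astype(np.uint8),np.ones((5,5)))>0
def cost(p):
    P=np.array([proj(*C,[p[0]+.044*np.cos(q),p[1]+.044*np.sin(q),z]) for q in t for z in(.003,.093)]).astype(np.float32)
    im=np.zeros((1680,2240),np.uint8);cv2.fillConvexPoly(im,(cv2.convexHull(P)*64).round().astype(np.int32),1,shift=4)
    im=cv2.resize(im.astype(np.float32),(560,420),interpolation=cv2.INTER_AREA)
    w=~K; w[250:]=False
    return np.abs(im-L)[w].sum()
p0=np.array([.502,.016]);f=minimize(cost,p0,method='Nelder-Mead',options=dict(initial_simplex=[p0,p0+[.01,0],p0+[0,.01]],xatol=1e-4,fatol=.1));print('large',f.x,f.fun,L.sum())
# other views, both now
for n in('scene','top'):
    grab_frame(n);
    for tt in('middle_tub','large_tub'): print(n,tt,[(x['p'],x['extent']) for x in silhouettes(tt,n)])
E
```

```text
mid -0.004 (array([0.49882454, 0.01985798]), np.float64(0.02529741077676697))
mid 0 (array([0.49617016, 0.02022585]), np.float64(0.039392348961978074))
mid 0.004 (array([0.49574292, 0.02018157]), np.float64(0.10189818054583626))
large [0.5036378  0.01857252] 75.625 2574
scene middle_tub [(0.55, [262.7, 144.8, 29.2, 48.9])]
scene large_tub [(0.95, [265.0, 185.6, 39.3, 52.6]), (0.6, [297.0, 235.3, 39.8, 55.4]), (0.55, [309.9, 277.5, 29.7, 59.4])]
top middle_tub []
top large_tub [(0.79, [273.1, 187.3, 32.3, 36.6])]
```

apply_moves:
  moves:
    - [0,0,0,-0.0054,0,0,-1]
    - [0,0,0,0,0,0.014,-1]
    - [0,0,0,0,0,0.01,-1]
    - [0,0,0,0,0,0.007,-1]
    - [0,0,0,0,0,0.007,-1]
    - [0,0,0,0,0,0.007,-1]
    - [0,0,0,0,0,0,-1]
    - [0,0,0,0,0,0,-1]

```text
clock: 23.38
tcp_pos: [0.5026, 0.0177, 0.142]
orientation: [-0.15, -3.138, 0.001]
contact_force: [0.5, -0.0, -1.2]
grip_width: 0.0664
gripper_force: 34.6
```

```bash
python3 - <<'E'
from h import *
o,Rm=go([.502,.0153,.0925])
C=cam('wrist',o);grab_frame('wrist')
M=silhouettes('middle_tub','wrist')[0]['mask']
z0=o['tcp_pos'][2]-.0598
t=np.linspace(0,6.283,50)
# large rim arc: outer edge seen beyond the middle tub; report
L=silhouettes('large_tub','wrist');print([(x['p'],x['extent']) for x in L])
for n in('scene',):
    grab_frame(n)
    for tt in('middle_tub','large_tub'):
        for x in silhouettes(tt,n)[:2]: print(n,tt,x['p'],x['extent'])
E
```

```text
23.38 tcp [0.5026 0.0177 0.142 ] q [-0.95  0.49  1.03  2.09 -0.56  0.86  1.89] 
R [[-0.995, 0.095, -0.0], [0.095, 0.995, -0.001], [0.0, -0.001, -1.0]] 
F [ 0.5 -0.  -1.2] w 0.06636915558411692 gf 34.58984434604645
shift [ 0.0004 -0.0024  0.0496]
[(0.67, [280.4, 195.7, 135.1, 93.0]), (0.62, [321.9, 347.1, 19.9, 14.3])]
scene middle_tub 0.78 [265.1, 159.7, 24.1, 47.0]
scene large_tub 0.76 [296.7, 235.3, 44.2, 55.0]
scene large_tub 0.72 [271.7, 202.7, 74.0, 46.2]
```

apply_moves:
  moves:
    - [0,0,0,0,-0.0015,0.006,-1]
    - [0,0,0,0,0,0.007,-1]
    - [0,0,0,0,0,0.007,-1]
    - [0,0,0,0,0,0.007,-1]
    - [0,0,0,0,0,0.007,-1]
    - [0,0,0,0,0,0.005,-1]
    - [0,0,0,0,0,0,-1]
    - [0,0,0,0,0,0,-1]

```text
clock: 24.35
tcp_pos: [0.5025, 0.0162, 0.103]
orientation: [-0.15, -3.138, 0.001]
contact_force: [-0.7, -0.4, -1.0]
grip_width: 0.066
gripper_force: 34.6
```

apply_moves:
  moves:
    - [0,0,0,0,0,0.003,-1]
    - [0,0,0,0,0,0.003,-1]
    - [0,0,0,0,0,0.003,-1]
    - [0,0,0,0,0,0.002,-1]
    - [0,0,0,0,0,0,-1]
    - [0,0,0,0,0,0,-1]
    - [0,0,0,0,0,0,-1]
    - [0,0,0,0,0,0,-1]

```text
clock: 25.02
tcp_pos: [0.5028, 0.0164, 0.0924]
orientation: [0.149, 3.137, -0.0]
contact_force: [-0.3, 0.4, -0.0]
grip_width: 0.0666
gripper_force: 34.6
```

Slight rise in force; continue in 2 mm steps to contact.

apply_moves:
  moves:
    - [0,0,0,0,0,0.001,-1]
    - [0,0,0,0,0,0.001,-1]
    - [0,0,0,0,0,0.001,-1]
    - [0,0,0,0,0,0,-1]
    - [0,0,0,0,0,0,-1]
    - [0,0,0,0,0,0,-1]
    - [0,0,0,0,0,0,-1]
    - [0,0,0,0,0,0,-1]

```text
clock: 25.68
tcp_pos: [0.5031, 0.0163, 0.0905]
orientation: [0.15, 3.137, 0.002]
contact_force: [-5.0, -0.7, 16.8]
grip_width: 0.0661
gripper_force: 35.9
```

Fully down as predicted, with 17 N of contact. Release and retreat.

apply_moves:
  moves:
    - [0,0,0,0,0,-0.001,-1]
    - [0,0,0,0,0,0,0.62]
    - [0,0,0,0,0,0,0.7]
    - [0,0,0,0,0,0,0.85]
    - [0,0,0,0,0,0,1]
    - [0,0,0,0,0,0,1]
    - [0,0,0,0,0,-0.01,1]
    - [0,0,0,0,0,-0.02,1]

```text
clock: 26.35
tcp_pos: [0.5012, 0.0163, 0.1196]
orientation: [-0.149, -3.135, 0.002]
contact_force: [-0.3, -0.5, -0.5]
grip_width: 0.0858
gripper_force: 0.0
```

apply_moves:
  moves:
    - [0,0,0,0,0,-0.035,1]
    - [0,0,0,0,0,-0.04,1]
    - [0,0,0,0,0,-0.03,1]
    - [0,0,0,0,-0.035,0,1]
    - [0,0,0,0,-0.035,0,1]
    - [0,0,0,0,-0.035,0,1]
    - [0,0,0,0,0,0,1]
    - [0,0,0,0,0,0,1]

```text
clock: 27.02
tcp_pos: [0.492, -0.0906, 0.2262]
orientation: [0.158, 3.136, 0.0]
contact_force: [0.0, 0.3, 0.2]
grip_width: 0.0856
gripper_force: 0.0
```

```bash
python3 - <<'E'
from h import *
o,Rm=go([.5585,-.317,.22])
for n,a in(('scene',(265,170)),('top',(272,255))):
    grab_frame(n);v=[]
    for tt in('middle_tub','large_tub'):
        for x in silhouettes(tt,n)[:3]:
            print(n,tt,x['p'],x['extent'])
    d=[x for x in silhouettes('middle_tub',n) if np.hypot(*(np.array(x['extent'][:2])-a))<25]
    if d and n=='top': print('mid as z',fitcyl([(*cam(n),d[0]['mask'])],.0345,.022,.093,np.array([.502,.016])))
grab_frame('wrist')
for x in silhouettes('middle_tub','wrist'): print('w',x['p'],x['extent'])
E
```

```text
27.02 tcp [ 0.492  -0.0906  0.2262] q [-0.87  0.36  1.17  2.02 -0.39  1.01  1.96] 
R [[-0.995, 0.1, 0.001], [0.1, 0.995, 0.0], [-0.001, 0.0, -1.0]] 
F [0.  0.3 0.2] w 0.08561917874194498 gf 0.0
shift [-0.0889 -0.2186  0.0062]
scene middle_tub 0.78 [264.9, 169.2, 26.3, 25.0]
scene middle_tub 0.6 [307.7, 276.1, 29.2, 60.6]
scene large_tub 0.94 [296.6, 234.2, 43.9, 55.5]
scene large_tub 0.73 [265.9, 188.4, 42.1, 46.9]
scene large_tub 0.55 [137.5, 247.7, 36.6, 39.6]
top middle_tub 0.84 [272.6, 255.1, 26.0, 27.1]
top large_tub 0.8 [273.2, 186.0, 34.8, 41.8]
top large_tub 0.56 [274.4, 255.8, 36.0, 31.0]
mid as z (array([0.50304588, 0.01266098]), np.float64(0.1273031825795645))
w 0.72 [400.6, 200.8, 91.5, 84.3]
```

apply_moves:
  moves:
    - [0,0,0,-0.0148,-0.0364,0,1]
    - [0,0,0,-0.0148,-0.0364,0,1]
    - [0,0,0,-0.0148,-0.0364,0,1]
    - [0,0,0,-0.0148,-0.0364,0,1]
    - [0,0,0,-0.0148,-0.0364,0,1]
    - [0,0,0,-0.0148,-0.0364,0,1]
    - [0,0,0,0,0,0.03,1]
    - [0,0,0,0,0,0.03,1]

```text
clock: 28.18
tcp_pos: [0.5608, -0.3184, 0.1661]
orientation: [0.155, 3.134, -0.006]
contact_force: [0.1, 1.1, -0.9]
grip_width: 0.0856
gripper_force: 0.0
```

apply_moves:
  moves:
    - [0,0,0,0,0,0,1]
    - [0,0,0,0,0,0,1]
    - [0,0,0,0,0,0,1]
    - [0,0,0,0,0,0,1]
    - [0,0,0,0,0,0,1]
    - [0,0,0,0,0,0,1]
    - [0,0,0,0,0,0,1]
    - [0,0,0,0,0,0,1]

```text
clock: 28.85
tcp_pos: [0.5606, -0.3138, 0.166]
orientation: [0.149, 3.137, -0.001]
contact_force: [-0.6, 0.7, 0.8]
grip_width: 0.0855
gripper_force: 0.0
```

```bash
python3 - <<'E'
from h import *
o,Rm=go([.5585,-.317,.06])
grab_frame('wrist')
for x in silhouettes('small_tub','wrist'):
    print('w',x['p'],x['extent']);f=fitcyl([(*cam('wrist',o),x['mask'])],.025,.078,0,np.array([.5585,-.317]));print(f);go([*f[0],.06])
E
```

```text
28.85 tcp [ 0.5606 -0.3138  0.166 ] q [-0.2   0.66  0.92  1.74 -0.6   1.04  2.4 ] 
R [[-0.996, 0.094, 0.001], [0.094, 0.996, -0.0], [-0.001, -0.0, -1.0]] 
F [-0.6  0.7  0.8] w 0.08547267591143788 gf 0.0
shift [ 0.0019 -0.0033  0.106 ]
w 0.83 [276.1, 202.3, 64.3, 77.6]
(array([ 0.55933838, -0.31446027]), np.float64(0.040344849730285126))
28.95 tcp [ 0.5605 -0.3139  0.1656] q [-0.2   0.66  0.92  1.74 -0.6   1.04  2.4 ] 
R [[-0.996, 0.095, 0.001], [0.095, 0.996, -0.0], [-0.001, -0.0, -1.0]] 
F [ 0.3  0.7 -0.4] w 0.08515593849812295 gf 0.0
shift [ 0.0011 -0.0007  0.1056]
```

apply_moves:
  moves:
    - [0,0,0,0.001,-0.001,0.03,1]
    - [0,0,0,0,0,0.03,1]
    - [0,0,0,0,0,0.025,1]
    - [0,0,0,0,0,0.0225,1]
    - [0,0,0,0,0,0,0.6]
    - [0,0,0,0,0,0,0.3]
    - [0,0,0,0,0,0,0.2]
    - [0,0,0,0,0,0,0]
  grip_force: 25

```text
clock: 29.62
tcp_pos: [0.5603, -0.3157, 0.0598]
orientation: [0.149, 3.135, -0.002]
contact_force: [0.8, 0.4, -0.7]
grip_width: 0.0493
gripper_force: 26.1
```

apply_moves:
  moves:
    - [0,0,0,0,0,0,-1]
    - [0,0,0,0,0,0,-1]
    - [0,0,0,0,0,0,-1]
    - [0,0,0,0,0,0,-1]
    - [0,0,0,0,0,0,-1]
    - [0,0,0,0,0,0,-1]
    - [0,0,0,0,0,0,-1]
    - [0,0,0,0,0,0,-1]

```text
clock: 30.28
tcp_pos: [0.5604, -0.3156, 0.0596]
orientation: [0.149, 3.135, -0.002]
contact_force: [0.0, 0.6, 6.6]
grip_width: 0.0494
gripper_force: 26.6
```

apply_moves:
  moves:
    - [0,0,0,0,0,-0.02,-1]
    - [0,0,0,0,0,-0.03,-1]
    - [0,0,0,0,0,-0.04,-1]
    - [0,0,0,0,0,-0.04,-1]
    - [0,0,0,0,0,-0.03,-1]
    - [0,0,0,0,0,0,-1]
    - [0,0,0,0,0,0,-1]
    - [0,0,0,0,0,0,-1]

```text
clock: 30.95
tcp_pos: [0.559, -0.3141, 0.2173]
orientation: [-0.149, -3.138, -0.001]
contact_force: [0.7, 0.4, -1.2]
grip_width: 0.0495
gripper_force: 26.7
```

```bash
python3 - <<'E'
from h import *
o,Rm=go([.503,.0155,.215])
grab_frame('wrist')
for x in silhouettes('small_tub','wrist'):
    print('w',x['p'],x['extent'])
    for d in(-.06,-.056,-.052): print(d,fitcyl([(*cam('wrist',o),x['mask'])],.025,.078,o['tcp_pos'][2]+d,o['tcp_pos'][:2]))
E
```

```text
30.95 tcp [ 0.559  -0.3141  0.2173] q [-0.23  0.61  0.96  1.7  -0.55  1.13  2.37] 
R [[-0.996, 0.094, -0.0], [0.094, 0.996, 0.001], [0.0, 0.001, -1.0]] 
F [ 0.7  0.4 -1.2] w 0.04945564777451267 gf 26.677725557237864
shift [0.0868 0.3228 0.0025]
w 0.97 [278.6, 260.8, 112.0, 142.8]
-0.06 (array([ 0.55805771, -0.31363026]), np.float64(0.031038467888393595))
-0.056 (array([ 0.55542259, -0.31327864]), np.float64(0.08696549446920918))
-0.052 (array([ 0.55286275, -0.31452484]), np.float64(0.1511371140828793))
```

apply_moves:
  moves:
    - [0,0,0,0.0096,0.036,0,-1]
    - [0,0,0,0.0096,0.036,0,-1]
    - [0,0,0,0.0096,0.036,0,-1]
    - [0,0,0,0.0096,0.036,0,-1]
    - [0,0,0,0.0096,0.036,0,-1]
    - [0,0,0,0.0096,0.036,0,-1]
    - [0,0,0,0.0096,0.036,0,-1]
    - [0,0,0,0.0096,0.036,0,-1]

```text
clock: 31.72
tcp_pos: [0.5087, -0.0191, 0.2167]
orientation: [-0.149, -3.136, 0.001]
contact_force: [1.5, 0.8, -1.1]
grip_width: 0.0495
gripper_force: 26.7
```

apply_moves:
  moves:
    - [0,0,0,0.0096,0.035,0,-1]
    - [0,0,0,0,0,0,-1]
    - [0,0,0,0,0,0,-1]
    - [0,0,0,0,0,0,-1]
    - [0,0,0,0,0,0,-1]
    - [0,0,0,0,0,0,-1]
    - [0,0,0,0,0,0,-1]
    - [0,0,0,0,0,0,-1]

```text
clock: 32.38
tcp_pos: [0.5039, 0.0137, 0.2178]
orientation: [0.152, 3.137, -0.001]
contact_force: [0.3, -0.0, -1.4]
grip_width: 0.0497
gripper_force: 26.8
```

```bash
python3 - <<'E'
from h import *
from scipy.optimize import minimize
o,Rm=go([.5025,.0155,.175])
C=cam('wrist',o);im=grab_frame('wrist');cv2.imwrite('pics/w9.png',im)
S=silhouettes('small_tub','wrist')[0]['mask'];print('small',fitcyl([(*C,S)],.025,.078,o['tcp_pos'][2]-.0597,o['tcp_pos'][:2]))
K=cv2.dilate(S.astype(np.uint8),np.ones((5,5)))>0; t=np.linspace(0,6.283,50)
for name,rad,za,zb in(('middle_tub',.0345,.094,.115),('large_tub',.044,.003,.093)):
  for x in silhouettes(name,'wrist')[:2]:
    L=x['mask'];print(name,x['p'],x['extent'])
    def cost(p):
        P=np.array([proj(*C,[p[0]+rad*np.cos(q),p[1]+rad*np.sin(q),z]) for q in t for z in(za,zb)]).astype(np.float32)
        g=np.zeros((1680,2240),np.uint8);cv2.fillConvexPoly(g,(cv2.convexHull(P)*64).round().astype(np.int32),1,shift=4)
        g=cv2.resize(g.astype(np.float32),(560,420),interpolation=cv2.INTER_AREA);w=~K;w[250:]=False
        return np.abs(g-L)[w].sum()
    p0=np.array([.503,.019]);f=minimize(cost,p0,method='Nelder-Mead',options=dict(initial_simplex=[p0,p0+[.01,0],p0+[0,.01]],xatol=1e-4,fatol=.1));print(f.x,f.fun,L.sum())
E
```

```text
32.38 tcp [0.5039 0.0137 0.2178] q [-1.06  0.39  1.16  2.02 -0.43  1.    1.78] 
R [[-0.995, 0.097, 0.0], [0.097, 0.995, -0.0], [-0.0, -0.0, -1.0]] 
F [ 0.3 -0.  -1.4] w 0.04971357156614335 gf 26.794684007763863
shift [0.0016 0.0016 0.0428]
small (array([0.50286251, 0.01431311]), np.float64(0.03910333526922758))
middle_tub 0.62 [280.9, 187.6, 82.1, 66.3]
[0.5000224  0.01599031] 274.75 2855
large_tub 0.68 [296.1, 333.1, 81.1, 51.2]
[ 0.66175 -0.096  ] 0.0 2412
large_tub 0.52 [280.3, 188.2, 84.2, 69.5]
[0.52052448 0.01445914] 687.25 2930
```

View pics/w9.png

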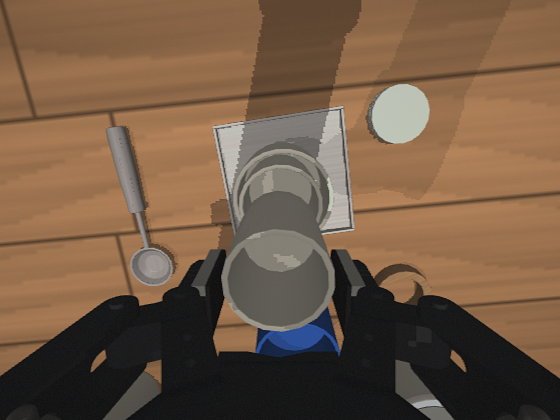

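The picture shows the small tub held (278,275) over the nest, with the large rim's far arc near row 150 and the middle rim near row 168. I check these against projection.

```bash
python3 - <<'E'
from h import *
o=telemetry.get_obs();C=cam('wrist',o)
g=cv2.GaussianBlur(cv2.cvtColor(cv2.imread('pics/w9.png'),cv2.COLOR_BGR2GRAY).astype(np.float32),(0,0),.7)
S=np.hypot(cv2.Sobel(g,5,1,0),cv2.Sobel(g,5,0,1))
# score circle arcs (visible: away from held tub) for the rims
t=np.radians(np.arange(0,360,2))
def score(p,rad,z):
    P=np.array([proj(*C,[p[0]+rad*np.cos(q),p[1]+rad*np.sin(q),z]) for q in t]).astype(np.float32)
    k=(P[:,1]<195)
    return cv2.remap(S,P[k,0].reshape(-1,1),P[k,1].reshape(-1,1),1).mean()
for nm,rs,z in(('large',(.044,.039),.093),('middle',(.0345,.0295),.115),('middleouter',(.0345,),.115)):
    best=sorted(((sum(score((x,y),r_,z) for r_ in rs),x,y) for x in np.arange(.490,.514,.001) for y in np.arange(.008,.028,.001)),reverse=True)[:5]
    print(nm,[(round(float(b[0])),round(b[1],3),round(b[2],3)) for b in best])
E
```

```text
large [(223, np.float64(0.503), np.float64(0.02)), (216, np.float64(0.511), np.float64(0.017)), (210, np.float64(0.511), np.float64(0.018)), (208, np.float64(0.503), np.float64(0.019)), (205, np.float64(0.503), np.float64(0.021))]
middle [(219, np.float64(0.491), np.float64(0.02)), (213, np.float64(0.491), np.float64(0.021)), (202, np.float64(0.491), np.float64(0.019)), (200, np.float64(0.498), np.float64(0.017)), (199, np.float64(0.49), np.float64(0.021))]
middleouter [(145, np.float64(0.503), np.float64(0.017)), (144, np.float64(0.503), np.float64(0.018)), (143, np.float64(0.491), np.float64(0.021)), (139, np.float64(0.491), np.float64(0.02)), (131, np.float64(0.504), np.float64(0.017))]
```

apply_moves:
  moves:
    - [0,0,0,0.0005,0.0026,0.01,-1]
    - [0,0,0,0,0,0.012,-1]
    - [0,0,0,0,0,0.01,-1]
    - [0,0,0,0,0,0.006,-1]
    - [0,0,0,0,0,0.006,-1]
    - [0,0,0,0,0,0.005,-1]
    - [0,0,0,0,0,0,-1]
    - [0,0,0,0,0,0,-1]

```text
clock: 33.25
tcp_pos: [0.5036, 0.0173, 0.1687]
orientation: [0.15, 3.138, -0.001]
contact_force: [-0.7, 0.4, -0.4]
grip_width: 0.0495
gripper_force: 26.8
```

apply_moves:
  moves:
    - [0,0,0,0,-0.0007,0.004,-1]
    - [0,0,0,0,0,0.006,-1]
    - [0,0,0,0,0,0.006,-1]
    - [0,0,0,0,0,0.006,-1]
    - [0,0,0,0,0,0.006,-1]
    - [0,0,0,0,0,0.006,-1]
    - [0,0,0,0,0,0,-1]
    - [0,0,0,0,0,0,-1]

```text
clock: 33.92
tcp_pos: [0.5034, 0.0167, 0.1344]
orientation: [-0.149, -3.138, 0.001]
contact_force: [0.0, 0.6, -1.1]
grip_width: 0.0495
gripper_force: 26.8
```

apply_moves:
  moves:
    - [0,0,0,0,0,0.004,-1]
    - [0,0,0,0,0,0.004,-1]
    - [0,0,0,0,0,0.003,-1]
    - [0,0,0,0,0,0.002,-1]
    - [0,0,0,0,0,0.001,-1]
    - [0,0,0,0,0,0,-1]
    - [0,0,0,0,0,0,-1]
    - [0,0,0,0,0,0,-1]

```text
clock: 34.58
tcp_pos: [0.5037, 0.0168, 0.1209]
orientation: [0.149, 3.138, -0.0]
contact_force: [0.1, -0.6, -0.0]
grip_width: 0.0494
gripper_force: 26.8
```

apply_moves:
  moves:
    - [0,0,0,0,0,0.001,-1]
    - [0,0,0,0,0,0.001,-1]
    - [0,0,0,0,0,0.0005,-1]
    - [0,0,0,0,0,0,-1]
    - [0,0,0,0,0,0,-1]
    - [0,0,0,0,0,0,-1]
    - [0,0,0,0,0,0,-1]
    - [0,0,0,0,0,0,-1]

```text
clock: 35.25
tcp_pos: [0.5039, 0.0169, 0.1186]
orientation: [0.149, 3.137, 0.0]
contact_force: [-0.2, 1.1, 5.1]
grip_width: 0.0497
gripper_force: 27.3
```

Seated at the predicted height. Release and retreat.

apply_moves:
  moves:
    - [0,0,0,0,0,0,0.25]
    - [0,0,0,0,0,0,0.4]
    - [0,0,0,0,0,0,0.7]
    - [0,0,0,0,0,0,1]
    - [0,0,0,0,0,0,1]
    - [0,0,0,0,0,0,1]
    - [0,0,0,0,0,-0.01,1]
    - [0,0,0,0,0,-0.02,1]

```text
clock: 35.92
tcp_pos: [0.5021, 0.0167, 0.1476]
orientation: [-0.15, -3.135, 0.002]
contact_force: [0.2, -0.0, 0.8]
grip_width: 0.0854
gripper_force: 0.0
```

apply_moves:
  moves:
    - [0,0,0,0,0,-0.035,1]
    - [0,0,0,0,0,-0.04,1]
    - [0,0,0,0,0,-0.03,1]
    - [0,0,0,0,-0.035,0,1]
    - [0,0,0,0,-0.035,0,1]
    - [0,0,0,0,-0.035,0,1]
    - [0,0,0,0,-0.02,0,1]
    - [0,0,0,0,0,0,1]

```text
clock: 36.58
tcp_pos: [0.4904, -0.1129, 0.2546]
orientation: [0.161, 3.135, -0.002]
contact_force: [0.5, -0.1, 0.2]
grip_width: 0.0853
gripper_force: 0.0
```

```bash
python3 - <<'E'
from h import *
a=cv2.resize(grab_frame('scene')[140:230,210:330],(480,360),interpolation=cv2.INTER_CUBIC)
b=cv2.resize(grab_frame('top')[225:285,230:310],(320,240),interpolation=cv2.INTER_CUBIC)
im=np.zeros((360,800,3),np.uint8);im[:,:480]=a;im[:240,480:]=b;cv2.imwrite('pics/f.png',im)
c,T=cam('scene')
for x in silhouettes('small_tub','scene')[:2]: print(x['p'],x['extent'])
print('pred rim tops small/mid/large',[proj(c,T,[.5035-.0*1,.0163,z]).round(1).tolist() for z in(.137,.115,.093)])
E
```

```text
0.73 [264.8, 162.2, 26.7, 25.9]
pred rim tops small/mid/large [[264.8, 158.7], [265.1, 165.7], [265.4, 172.6]]
```

View pics/f.png

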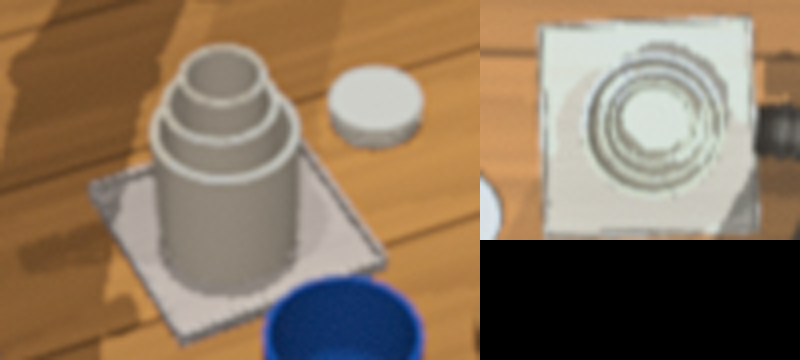

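The picture shows three concentric upright rims, stepped as expected (small 223,75; middle 220,105; large 225,135 in the crop). The gripper is clear of them, so I hand in.

```bash
python3 -c "
from bench import order
print(order.hand_in())"
```

```text
the job is handed in; nothing more can be done
None
```

I stood the middle tub up on the bench, released and regrasped it, nested all three tubs fully down on the tray, and handed the job in at about 37 s; the hand-in returned no verdict.

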